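# Refill the oil-bottle carrier and hang it up

### The arm

A 6-joint arm with a two-finger parallel gripper is mounted at the origin on the work surface. World frame = base frame: x ahead of the robot, y to its left, z up, the work surface at z = 0. Lengths are in mm, angles in rad, forces in N, time in s.
With the tool pointing down it reaches from about 400 to 925 mm from the base axis. Payload 12.5 kg.
Tool frame: the origin (TCP) lies between the finger pads; the fingertips stand 14 mm ahead of it and the grasp point (between the pads) lies 5 mm behind it (r.finger_overhang is the z of the fingertips in the tool frame, in mm); z points along the fingers, y is the line along which they close (so a half turn about z gives the same grasp; the last joint's range is limited). The gripper opens to 95 mm and grips with 3 to 60 N. Pads are 20 mm wide; open, the fingers measure 119 mm over their backs; the gripper's body (75 mm by 180 mm) begins 59 mm behind the grasp point.
Start: joints at [1.204, 0.491, 1.559, -0, 1.092, -0.106], TCP at [161.14, 603.887, 228.661] pointing down, gripper open.
Joint ranges: [-3.1, 3.1], [-0.84, 2.19], [0.05, 2.79], [-1.13, 4.28], [0.06, 2.93], [-2.69, 2.69]. Speed limits (rad/s): [2.22, 2.22, 2.79, 3.14, 3.14, 3.14].

### API

Orientations are given as a rotation vector (axis times angle).
In Python, from cell import r, cams gives the robot as it stands.
- The arm moves only by the tool play_rows, never from a script. Its argument "motion" is a list of rows, each a list of 6 numbers: the shift along the tool's x, y, z in m, then the turn, a rotation vector about the tool's x, y, z in degrees. A call has 1 to 8 rows; each row shifts and turns the commanded pose from where the row before left it, along the tool's axes as they then stand; what a row does not reach is not made up. A row lasts 1/8 s, in which the tool goes at most 62.5 mm and 10.7 degrees, less where a joint would pass 70% of its speed; a pose out of reach is approached as far as the arm can. A call is refused whole if a number of a shift passes 0.0625 or a number of a turn 10.7, either way. A call with a gripper value outside its range is refused whole. "grip" is the closure, from 0 (fully open) to 1 (shut), set as the call begins (left out, the last holds). The fingers move at their own pace and stop on an object; "squeeze" is the grip in N (left out, the last holds). Time passes only in rows, so rows that do not move let the fingers close. It gives the time, the measured TCP pose, the force, the opening and the grip force at its end, in the units of the state.
- r.get_state(): the state, without advancing time (a new reading comes with each control period).
- cams.get_image(name): name is "scene" or "top" or "wrist"; returns the picture (384x512x3 uint8, red, green, blue); there is no depth.
- cams.get_calibration(name): a dict with "vertical_fov" (degrees; the focal length in pixels is half the picture's height over the tangent of half this angle, whatever the lens; pixels are square), "cx", "cy" (the principal point, pixels), "k1" (the pictures are not rectified: a ray, as slopes to the right and down, at radius r is drawn at 1 + k1 r^2 times it, then the intrinsics apply), "camera_from_world" (4x4, takes a point from world to camera coordinates). Camera axes: x right, y down, z forward; pixel columns grow to the right and rows downward; lengths in mm; the calibration is good to about 2 mm. A picture is of the moment at which its call begins: read the wrist's pose just before it. get_calibration takes no time and is no camera call; for the wrist camera it gives the pose at the moment of the call.
- r.close_job(): hands the job in; it is judged then, once.
The state is a dict: "clock": time; "joint_positions": joint angles; "qd": joint speeds; "tau": joint torques, N m; "tool_pos": TCP position; "tool_rot": TCP orientation; "ft_force": force on the tool from outside, world axes, zero at the start; "moment": the same for the moment, N m; "finger_gap": opening from 0.0 (shut) to 1.0 (fully open); "gripper_force": force on a finger pad.
Only numpy, scipy, OpenCV 4.12 (cv2) and the standard library are available. Lean on these libraries where they do the work, as an engineer would, in place of code of your own. Each camera call takes 0.05 s, during which the arm holds its last target. There are 200 camera calls.

### The job

Get the bottle carrier ready for the next bicycle repair: while it stands on the bench, put a spare oil bottle upright, right down to the floor, into each empty cell, leaving the bottles already in it where they are; spares that are not needed stay behind. Once every cell is filled, hang the carrier by its handle bar on both prongs of the hook stand, upright and still, without tipping it, and leave the mug, the tin and the spanner alone.

Things in the scene. Friction and masses are not known exactly. Their poses are not given: they have to be found in the camera images.
- carrier: loose bottle carrier, 0.24-0.39 kg empty: plywood floor 138 (x) x 226 (y) x 6 mm with two blue rows of three square cells at x = -40 and +40 mm, walls up to z = 51 mm; at each end (y = +-108) a plywood post 36 x 10 mm up to z = 180 mm, a steel handle bar between them along y. A bottle standing in it reaches z = 136 mm. Origin: centre of its underside, z up
- carrier_bar (a point): middle of the carrier's handle bar, on its axis, at x = 0, y = 0, z = 168 mm of the carrier; the bar is 10 mm in diameter, 206 mm long and runs along the carrier's y; grip it here, fingers closing along the carrier's x
- stand: grey hook stand fixed to the bench; origin on the bench right under hook_seat. Post 30 mm square at x = +120 mm, up to z = 280 mm; crossbar along y at x = 100 to 120, z = 255 to 275 mm, carrying two orange prongs that point to -x, the open side. Base plate 12 mm thick, x +30 to +170, y +-80 mm
- hook_seat (a point): between the prongs: where the middle of the handle bar's axis lies when the bar rests in the seats, z = 235 mm. x axis: open side to post; y: prong to prong. Prongs 8 mm in diameter at y = +-85 mm; level seat x -10 to +10 mm, upper side z = 230 mm; upturned tips at x = -30 mm, topmost z = 245 mm; behind, they slope up (z = 251 mm at x = +45 mm)
- mug: blue mug, bystander, rim radius 40 mm, 90 mm high; origin at the centre of its underside
- grease: closed tin, bystander, radius 32 mm, 70 mm high; origin at the centre of its underside
- spanner: steel spanner lying on the bench, bystander
- cell0 (a point): centre of the floor of carrier cell 0, at x = -40, y = -54, z = 6 mm in the carrier's frame; cell 50 x 50 mm inside, 45 mm deep, walls 4 mm; the origin of a bottle seated in the cell lies here, to within 6 mm
- cell1 (a point): centre of the floor of carrier cell 1, at x = -40, y = +0, z = 6 mm in the carrier's frame; cell 50 x 50 mm inside, 45 mm deep, walls 4 mm; the origin of a bottle seated in the cell lies here, to within 6 mm
- cell2 (a point): centre of the floor of carrier cell 2, at x = -40, y = +54, z = 6 mm in the carrier's frame; cell 50 x 50 mm inside, 45 mm deep, walls 4 mm; the origin of a bottle seated in the cell lies here, to within 6 mm
- cell3 (a point): centre of the floor of carrier cell 3, at x = +40, y = -54, z = 6 mm in the carrier's frame; cell 50 x 50 mm inside, 45 mm deep, walls 4 mm; the origin of a bottle seated in the cell lies here, to within 6 mm
- cell4 (a point): centre of the floor of carrier cell 4, at x = +40, y = +0, z = 6 mm in the carrier's frame; cell 50 x 50 mm inside, 45 mm deep, walls 4 mm; the origin of a bottle seated in the cell lies here, to within 6 mm
- cell5 (a point): centre of the floor of carrier cell 5, at x = +40, y = +54, z = 6 mm in the carrier's frame; cell 50 x 50 mm inside, 45 mm deep, walls 4 mm; the origin of a bottle seated in the cell lies here, to within 6 mm
- P0: chain-oil bottle, 60 g, bottom-heavy (centre of mass 14 mm up): white round body 42 mm in diameter, 85 mm high, yellow band, white shoulder to 96 mm, then an upright red cap 20 mm in diameter up to 130 mm, to be gripped from above; origin at the centre of its underside, z up its axis. Stands in cell 0 from the start, or is absent, and then that cell is empty at first
- P1: chain-oil bottle, 60 g, bottom-heavy (centre of mass 14 mm up): white round body 42 mm in diameter, 85 mm high, yellow band, white shoulder to 96 mm, then an upright red cap 20 mm in diameter up to 130 mm, to be gripped from above; origin at the centre of its underside, z up its axis. Stands in cell 1 from the start, or is absent, and then that cell is empty at first
- P2: chain-oil bottle, 60 g, bottom-heavy (centre of mass 14 mm up): white round body 42 mm in diameter, 85 mm high, yellow band, white shoulder to 96 mm, then an upright red cap 20 mm in diameter up to 130 mm, to be gripped from above; origin at the centre of its underside, z up its axis. Stands in cell 2 from the start, or is absent, and then that cell is empty at first
- P3: chain-oil bottle, 60 g, bottom-heavy (centre of mass 14 mm up): white round body 42 mm in diameter, 85 mm high, yellow band, white shoulder to 96 mm, then an upright red cap 20 mm in diameter up to 130 mm, to be gripped from above; origin at the centre of its underside, z up its axis. Stands in cell 3 from the start, or is absent, and then that cell is empty at first
- P4: chain-oil bottle, 60 g, bottom-heavy (centre of mass 14 mm up): white round body 42 mm in diameter, 85 mm high, yellow band, white shoulder to 96 mm, then an upright red cap 20 mm in diameter up to 130 mm, to be gripped from above; origin at the centre of its underside, z up its axis. Stands in cell 4 from the start, or is absent, and then that cell is empty at first
- P5: chain-oil bottle, 60 g, bottom-heavy (centre of mass 14 mm up): white round body 42 mm in diameter, 85 mm high, yellow band, white shoulder to 96 mm, then an upright red cap 20 mm in diameter up to 130 mm, to be gripped from above; origin at the centre of its underside, z up its axis. Stands in cell 5 from the start, or is absent, and then that cell is empty at first
- S0: chain-oil bottle, 60 g, bottom-heavy (centre of mass 14 mm up): white round body 42 mm in diameter, 85 mm high, yellow band, white shoulder to 96 mm, then an upright red cap 20 mm in diameter up to 130 mm, to be gripped from above; origin at the centre of its underside, z up its axis. Spare, standing at first on the thin black mat (1 mm) that lies flat on the bench
- S1: chain-oil bottle, 60 g, bottom-heavy (centre of mass 14 mm up): white round body 42 mm in diameter, 85 mm high, yellow band, white shoulder to 96 mm, then an upright red cap 20 mm in diameter up to 130 mm, to be gripped from above; origin at the centre of its underside, z up its axis. Spare, standing at first on the thin black mat (1 mm) that lies flat on the bench
- S2: chain-oil bottle, 60 g, bottom-heavy (centre of mass 14 mm up): white round body 42 mm in diameter, 85 mm high, yellow band, white shoulder to 96 mm, then an upright red cap 20 mm in diameter up to 130 mm, to be gripped from above; origin at the centre of its underside, z up its axis. Spare, standing at first on the thin black mat (1 mm) that lies flat on the bench
- S3: chain-oil bottle, 60 g, bottom-heavy (centre of mass 14 mm up): white round body 42 mm in diameter, 85 mm high, yellow band, white shoulder to 96 mm, then an upright red cap 20 mm in diameter up to 130 mm, to be gripped from above; origin at the centre of its underside, z up its axis. Spare, standing at first on the thin black mat (1 mm) that lies flat on the bench
- S4: chain-oil bottle, 60 g, bottom-heavy (centre of mass 14 mm up): white round body 42 mm in diameter, 85 mm high, yellow band, white shoulder to 96 mm, then an upright red cap 20 mm in diameter up to 130 mm, to be gripped from above; origin at the centre of its underside, z up its axis. Spare, standing at first on the thin black mat (1 mm) that lies flat on the bench
There are look-alikes about, which are no part of the job. Leave any brown look-alike of the S1 alone. Leave any brown look-alike of the P1 alone.

How it is judged:
By the outcome, as a careful person would: the job done as asked, in the order asked, and still so for the second after the job is handed in, with the robot touching nothing.
Of P0, P1, P2, P3, P4, P5 only 1 to 3 are there at a start; the rules pass over those that are not, and their reading is None.
At some moment in a run one of S0, S1, S2, S3, S4 may be knocked a few centimetres aside while the robot is not near it.
It also fails if it takes over 210 s, if anything falls off the work surface, if the arm or the gripper's body presses on something with over 40 N, if the wrist force passes 120 N, or if a joint passes its speed limit or range.

## Working session

There is one attempt and no reset: what is moved stays moved. The work goes in short steps, Python scripts to look and compute and a tool call to move; the robot and the scene stay as the last step left them, time stands still between calls to the robot, and variables do not carry over. Pictures are saved under pics/ and viewed, at most 14 in all, crops included, and the job is handed in when it is done.

Besides the shell and the picture viewer there is one more tool, called after "Call:" by a JSON object that holds its "fn" and its "kwargs". play_rows: Moves the arm, as the interface text tells. Its arguments: {"type":"object","properties":{"motion":{"type":"array","items":{"type":"array","items":{"type":"number"}}},"grip":{"type":"number"},"squeeze":{"type":"number"}},"required":["motion"]}

```bash
ls; mkdir -p pics; cat > h.py <<'E'
import numpy as np, cv2
from cell import r, cams
from scipy.spatial.transform import Rotation as R
def ray(n,u,v,c=None):
    c=c or cams.get_calibration(n); f=192/np.tan(np.radians(c['vertical_fov'])/2)
    K=np.array([[f,0,c['cx']],[0,f,c['cy']],[0,0,1.]])
    p=cv2.undistortPoints(np.array([[[u,v]]],float),K,np.array([c['k1'],0,0,0,0.]))[0,0]
    T=np.array(c['camera_from_world']); d=T[:3,:3].T@np.array([p[0],p[1],1]); o=-T[:3,:3].T@T[:3,3]
    return o,d
def onz(n,u,v,z,c=None):
    o,d=ray(n,u,v,c); return o+d*(z-o[2])/d[2]
def proj(n,P,c=None):
    c=c or cams.get_calibration(n); f=192/np.tan(np.radians(c['vertical_fov'])/2)
    T=np.array(c['camera_from_world']); q=T[:3,:3]@np.array(P,float)+T[:3,3]; s=q[:2]/q[2]
    s=s*(1+c['k1']*(s@s)); return s*f+[c['cx'],c['cy']]
def snap(n,name=None):
    c=cams.get_calibration(n); im=cams.get_image(n)[:,:,::-1].copy()
    if name: cv2.imwrite('pics/'+name,im)
    return im,c
E
python3 - <<'E'
from h import *
a,c=snap('top','top0.png'); snap('scene','scene0.png'); snap('wrist','w0.png')
for n in('top','scene','wrist'):
    c=cams.get_calibration(n);T=np.array(c['camera_from_world']);print(n,c['vertical_fov'],c['cx'],c['cy'],c['k1'],(-T[:3,:3].T@T[:3,3]).round(),T[:3,:3].round(2).tolist())
s=r.get_state();print(s['tool_pos'],s['tool_rot'],R.from_rotvec(s['tool_rot']).as_matrix().round(3).tolist(),s['clock'],s['finger_gap'])
E
```

```text
pics
top 53.67847586345299 250.6477985442966 197.05036426512984 -0.021751949646109287 [ 384.  -40. 1104.] [[-0.0, -1.0, -0.01], [-0.98, 0.01, -0.19], [0.19, 0.01, -0.98]]
scene 43.081511476620335 259.47332024864676 190.76879750034752 -0.1960502005185959 [1278.  779.  963.] [[-0.75, 0.66, 0.02], [0.38, 0.45, -0.81], [-0.55, -0.59, -0.59]]
wrist 63.092651641228024 259.3687762451579 191.2606360671521 0.027696496631915316 [ 81. 625. 384.] [[0.26, 0.97, -0.0], [0.92, -0.24, 0.29], [0.28, -0.08, -0.96]]
[161.08039526 603.73143945 228.18162168] [-4.08436081e-01 -3.11473344e+00  1.25983082e-03] [[-0.966, 0.258, -0.0], [0.258, 0.966, -0.001], [0.0, -0.001, -1.0]] 0.15 0.999936013953234
```

View pics/top0.png

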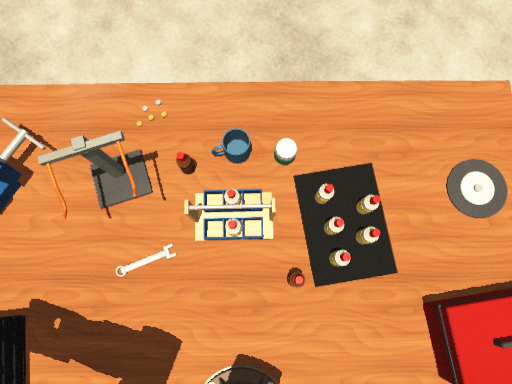

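View pics/scene0.png

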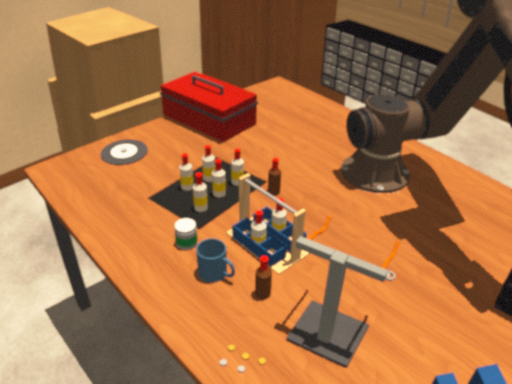

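The top view shows the carrier at about (233,215), with bottles in the two middle cells (caps at (231,194) and (233,226)). The mat holds 5 red-capped spares: (329,187), (375,203), (338,220), (375,235) and (346,258). The brown look-alikes are at (185,160) and (297,279). The stand is at the left with its prongs pointing down (−x), at about (60,190) and (130,180).

```bash
python3 - <<'E'
from h import *
a=cv2.imread('pics/top0.png'); hsv=cv2.cvtColor(a,cv2.COLOR_BGR2HSV)
m=(((hsv[...,0]<6)|(hsv[...,0]>174))&(hsv[...,1]>170)&(hsv[...,2]>110)).astype(np.uint8)
n,l,s,ce=cv2.connectedComponentsWithStats(m)
for i in range(1,n):
    if s[i][4]>15 and s[i][4]<400: print('red',s[i],ce[i].round(1),onz('top',*ce[i],122).round(1))
m=cv2.inRange(hsv,(3,180,160),(14,255,255))
b=a[100:300,20:290]; cv2.imwrite('pics/top0z.png',cv2.resize(b,None,fx=2.9,fy=2.9,interpolation=cv2.INTER_CUBIC))
E
```

```text
red [177 152   8  10  60] [180.6 156.6] [686.4 161.  122. ]
red [325 183   9  10  60] [328.8 187.9] [ 597.  -234.6  122. ]
red [228 190   7   8  47] [231.1 193.3] [584.2  23.9 122. ]
red [370 195  11   9  65] [375.2 199.3] [ 565.7 -355.2  122. ]
red [334 218  10   9  56] [338.9 222.3] [ 505.5 -256.9  122. ]
red [229 221   7   8  39] [232.  223.9] [503.1  21.  122. ]
red [370 228  11   9  67] [375.1 232.6] [ 478.1 -349.3  122. ]
red [340 253  11   8  58] [345.1 256.6] [ 417.2 -268.6  122. ]
red [294 276   9   8  28] [298.1 279.4] [ 360.9 -146.9  122. ]
```

View pics/top0z.png

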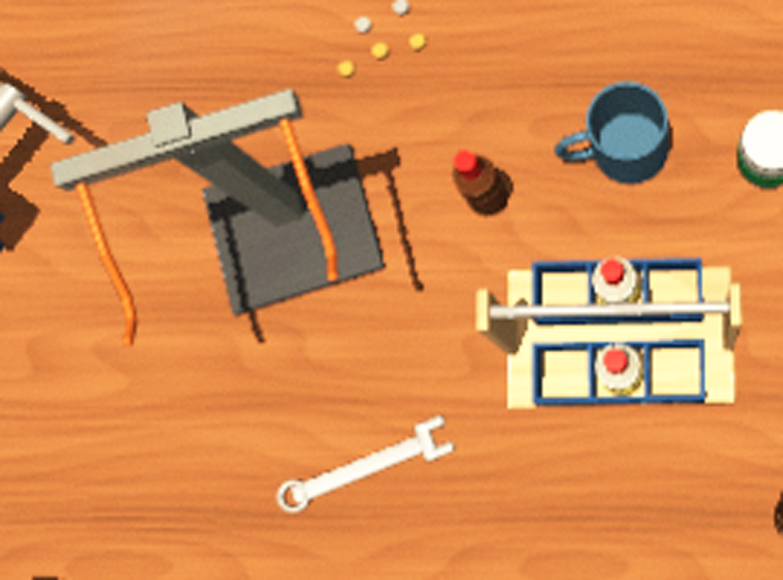

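The crop shows the two bottles in the middle cells, leaving 4 corner cells empty. The bar ends are at crop (490,311) and (730,308). The prong tips are at (129,342) and (332,278), and their roots at (80,185) and (286,122).

```bash
python3 - <<'E'
from h import *
def q(u,v,z): 
    p=onz('top',u/2.9+20,v/2.9+100,z); return p.round(1)
A,B=q(490,311,168),q(730,308,168); print('bar',A,B,(A+B)/2,np.linalg.norm(A-B),np.degrees(np.arctan2(A[0]-B[0],A[1]-B[1])))
F=[q(509,406,6),q(733,404,6)];print('floor front',F,np.linalg.norm(F[0]-F[1]))
T=[q(129,342,245),q(332,278,245)];Bk=[q(80,185,255),q(286,122,255)]
d=T[0]-T[1];print('tips',T,np.linalg.norm(d),'roots',Bk,np.linalg.norm(Bk[0]-Bk[1]))
print('yaw y-axis',np.degrees(np.arctan2(-d[0],d[1])))
x=(Bk[0]+Bk[1]-T[0]-T[1]);print('xdir',np.degrees(np.arctan2(x[1],x[0])),np.linalg.norm(x)/2)
for n,z in((383,265),(235,315),(350,145),(205,190)):print('base',q(n,z,12))
for u,v in((626,180),(640,130)):print(q(u,v,0))
E
```

```text
bar [540.  126.4 168. ] [541.3 -80.9 168. ] [540.65  22.75 168.  ] 207.30407617796618 -0.3593031209776544
floor front [array([470.8, 133.6,   6. ]), array([471.7, -89.7,   6. ])] 223.30181369617222
tips [array([503.9, 400.9, 245. ]), array([554.8, 240.5, 245. ])] 168.28241143981742 roots [array([631.1, 447.8, 255. ]), array([682.7, 282.2, 255. ])] 173.45293309713736
yaw y-axis 17.605881522348103
xdir 19.152869839558207 135.3938421790298
base [614.1 264.8  12. ]
base [563.4 413.6  12. ]
base [742.2 305.3  12. ]
base [695.  454.5  12. ]
[705.3  17.9   0. ]
[759.7   3.3   0. ]
```

Call:
{"fn": "play_rows", "kwargs": {"motion": [[0, 0, -0.02, 0, 0, 10.7], [0, 0, -0.02, 0, 0, 10.7], [0, 0, -0.02, 0, 0, 10.7], [0, 0, -0.02, 0, 0, 10.7], [0, 0, -0.02, 0, 0, 10.7], [0, 0, -0.02, 0, 0, 10.7], [0, 0, -0.02, 0, 0, 10.7], [0, 0, -0.02, 0, 0, 0.2]], "grip": 0.3}}

```text
clock: 1.15
tool_pos: [161.1, 603.8, 389.0]
tool_rot: [2.225, 2.217, -0.001]
ft_force: [0.4, 0.5, -1.1]
finger_gap: 0.698
gripper_force: 0.0
```

Call:
{"fn": "play_rows", "kwargs": {"motion": [[-0.062, 0.047, 0, 0, 0, 0], [-0.062, 0.047, 0, 0, 0, 0], [-0.062, 0.047, 0, 0, 0, 0], [-0.062, 0.047, 0, 0, 0, 0], [-0.062, 0.047, 0, 0, 0, 0], [-0.062, 0.047, 0, 0, 0, 0], [-0.062, 0.047, 0, 0, 0, 0], [-0.062, 0.047, 0, 0, 0, 0]]}}

```text
clock: 2.15
tool_pos: [463.7, 203.4, 388.6]
tool_rot: [-2.222, -2.221, -0.0]
ft_force: [0.1, 1.1, 0.1]
finger_gap: 0.699
gripper_force: 0.0
```

Call:
{"fn": "play_rows", "kwargs": {"motion": [[-0.02, 0, 0, 0, 0, 0], [0, 0, 0, 0, 0, 0]]}}

```text
clock: 2.4
tool_pos: [463.1, 184.1, 388.5]
tool_rot: [-2.225, -2.218, 0.0]
ft_force: [-0.5, 0.0, -0.1]
finger_gap: 0.701
gripper_force: 0.0
```

```bash
cat >> h.py <<'E'
def st():
    s=r.get_state(); print('t',round(s['clock'],2),'tcp',np.round(s['tool_pos'],1),'M',R.from_rotvec(s['tool_rot']).as_matrix().round(3).tolist(),'F',np.round(s['ft_force'],1),'gap',round(s['finger_gap'],3),'gf',round(s['gripper_force'],1),'j6',round(s['joint_positions'][5],2)); return s
def caps(im,c,n='wrist',z=131,amin=60):
    hsv=cv2.cvtColor(im,cv2.COLOR_BGR2HSV)
    m=(((hsv[...,0]<6)|(hsv[...,0]>174))&(hsv[...,1]>150)&(hsv[...,2]>90)).astype(np.uint8)
    k,l,s,ce=cv2.connectedComponentsWithStats(m); o=[]
    for i in range(1,k):
        if amin<s[i][4]<5000: o.append((s[i][:5].tolist(),ce[i].round(1).tolist(),onz(n,*ce[i],z,c).round(1).tolist()))
    return o
E
python3 - <<'E'
from h import *
st(); im,c=snap('wrist','w1.png')
for o in caps(im,c): print(o)
E
```

```text
t 2.4 tcp [463.1 184.1 388.5] M [[0.003, 1.0, -0.0], [1.0, -0.003, 0.0], [0.0, -0.0, -1.0]] F [-0.5  0.  -0.1] gap 0.701 gf 0.0 j6 0.25
([407, 165, 26, 19, 318], [419.6, 174.1], [678.9, 163.9, 131.0])
([279, 255, 14, 22, 241], [284.9, 266.0], [500.4, 23.5, 131.0])
```

View pics/w1.png

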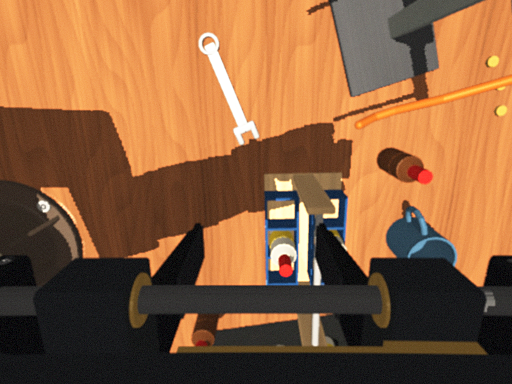

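The view is too far +y: the carrier is at (305,230), partly hidden by the gripper, and a preset cap is at (285,266). I'll move further so the carrier sits in the clear upper half.

Call:
{"fn": "play_rows", "kwargs": {"motion": [[-0.033, 0.0155, 0, 0, 0, 0], [-0.033, 0.0155, 0, 0, 0, 0], [-0.033, 0.0155, 0, 0, 0, 0], [-0.033, 0.0155, 0, 0, 0, 0], [-0.033, 0.0155, 0, 0, 0, 0], [0, 0, 0, 0, 0, 0]]}}

```text
clock: 3.2
tool_pos: [540.9, 19.9, 388.2]
tool_rot: [-2.223, -2.219, 0.0]
ft_force: [-0.0, 0.4, -0.6]
finger_gap: 0.697
gripper_force: 0.0
```

```bash
python3 - <<'E'
from h import *
st(); im,c=snap('wrist','w2.png')
for o in caps(im,c): print(o)
E
```

```text
t 3.2 tcp [540.9  19.9 388.2] M [[0.002, 1.0, -0.001], [1.0, -0.002, 0.0], [0.0, -0.001, -1.0]] F [-0.   0.4 -0.6] gap 0.697 gf 0.0 j6 -0.08
([365, 36, 25, 22, 369], [377.4, 46.6], [682.1, 157.3, 131.0])
([283, 148, 16, 18, 212], [290.6, 156.7], [582.1, 24.1, 131.0])
([223, 151, 15, 17, 206], [230.3, 159.3], [501.5, 20.6, 131.0])
([232, 314, 13, 25, 251], [238.1, 326.2], [506.7, -247.8, 131.0])
([288, 314, 15, 13, 161], [294.5, 319.6], [595.6, -235.2, 131.0])
([177, 321, 16, 24, 266], [184.2, 332.9], [420.6, -260.2, 131.0])
```

View pics/w2.png

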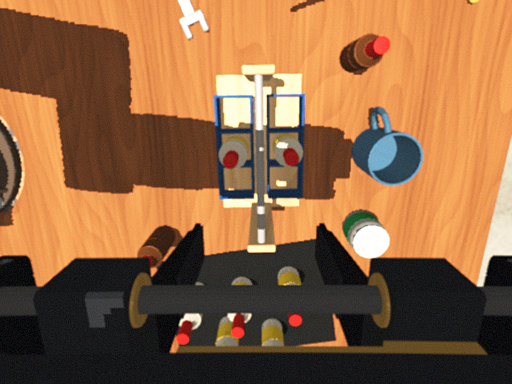

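Call:
{"fn": "play_rows", "kwargs": {"motion": [[-0.044, -0.004, 0, 0, 0, 0], [-0.044, -0.004, 0, 0, 0, 0], [-0.044, -0.004, 0, 0, 0, 0], [-0.044, -0.004, 0, 0, 0, 0], [-0.044, -0.004, 0, 0, 0, 0], [-0.044, -0.004, 0, 0, 0, 0], [-0.044, -0.004, 0, 0, 0, 0], [-0.044, 0, 0, 0, 0, 0]]}}

```text
clock: 4.25
tool_pos: [512.5, -331.3, 389.0]
tool_rot: [2.22, 2.222, 0.001]
ft_force: [0.1, 0.2, -0.6]
finger_gap: 0.698
gripper_force: 0.0
```

```bash
python3 - <<'E'
from h import *
st(); im,c=snap('wrist','w3.png')
for o in caps(im,c): print(o)
im,c=snap('top')
print('top')
for o in caps(im,c,'top',122,15): print(o)
E
```

```text
t 4.25 tcp [ 512.5 -331.3  389. ] M [[-0.001, 1.0, 0.001], [1.0, 0.001, 0.0], [0.0, 0.001, -1.0]] F [ 0.1  0.2 -0.6] gap 0.698 gf 0.0 j6 -0.68
([120, 0, 28, 23, 436], [133.6, 9.7], [365.7, -155.2, 131.0])
([316, 79, 19, 15, 205], [324.6, 86.1], [593.7, -237.9, 131.0])
([246, 98, 15, 15, 175], [253.4, 104.7], [504.5, -260.2, 131.0])
([177, 106, 20, 16, 236], [186.6, 113.5], [418.9, -271.5, 131.0])
([227, 163, 15, 19, 203], [234.4, 172.6], [478.5, -349.1, 131.0])
([289, 168, 16, 18, 214], [296.6, 176.8], [563.3, -354.8, 131.0])
([31, 241, 116, 32, 1330], [86.7, 254.1], [260.3, -472.3, 131.0])
([36, 278, 15, 8, 69], [42.0, 281.0], [187.9, -516.7, 131.0])
top
([177, 152, 9, 10, 65], [180.8, 156.7], [686.0, 160.3, 122.0])
([325, 183, 9, 10, 61], [328.9, 187.9], [597.2, -234.8, 122.0])
([228, 190, 7, 8, 47], [231.1, 193.3], [584.2, 23.9, 122.0])
([370, 195, 11, 10, 74], [374.8, 199.6], [564.8, -354.2, 122.0])
([334, 219, 10, 8, 65], [338.5, 222.6], [504.6, -255.8, 122.0])
([229, 221, 7, 8, 45], [232.0, 224.1], [502.5, 21.0, 122.0])
([369, 229, 12, 8, 70], [374.5, 232.7], [477.9, -347.8, 122.0])
([340, 253, 11, 8, 65], [344.9, 256.8], [416.7, -268.1, 122.0])
([294, 276, 9, 9, 66], [298.2, 279.5], [360.5, -147.1, 122.0])
([461, 296, 51, 88, 3314], [490.9, 343.7], [202.0, -618.0, 122.0])
```

View pics/w3.png

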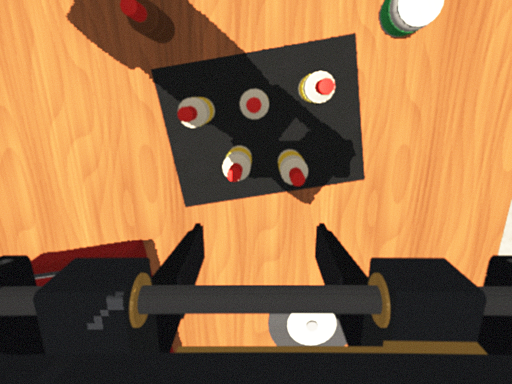

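The last view shows the five white spares on the mat, at caps (325,86), (253,105), (187,114), (234,173) and (297,177). The brown look-alike is apart from them at (134,10). The earlier view shows the carrier with its four corner cells empty. Next I measure the carrier from its blue walls.

```bash
cat > car.py <<'E'
from h import *
def carrier(im,c):
    hsv=cv2.cvtColor(im,cv2.COLOR_BGR2HSV); m=cv2.inRange(hsv,(105,120,30),(125,255,255))
    p0,p1=proj('wrist',(620,-70,51),c),proj('wrist',(460,115,51),c)
    mk=np.zeros_like(m); x0,x1=sorted((int(p0[0]),int(p1[0])));y0,y1=sorted((int(p0[1]),int(p1[1])))
    mk[max(y0,0):min(y1,235),x0:x1]=m[max(y0,0):min(y1,235),x0:x1]
    v,u=np.nonzero(mk); P=np.array([onz('wrist',a+.0,b+.0,51,c)[:2] for a,b in zip(u,v)])
    return P
E
python3 - <<'E'
from car import *
import json
im=cv2.imread('pics/w2.png')
# calibration of w2 moment: rebuild from current one via tool motion (same orientation)
c=cams.get_calibration('wrist'); s=r.get_state()
T=np.array(c['camera_from_world']); M2=np.array([[.002,1,-.001],[1,-.002,0],[0,-.001,-1]])
M1=R.from_rotvec(s['tool_rot']).as_matrix()
X=np.eye(4);X[:3,:3]=M1;X[:3,3]=s['tool_pos']
Y=np.eye(4);Y[:3,:3]=R.from_matrix(M2).as_matrix();Y[:3,3]=[540.9,19.9,388.2]
c['camera_from_world']=(T@X@np.linalg.inv(Y)).tolist()
print(onz('wrist',290.6,156.7,131,c))
P=carrier(im,c); print(len(P))
lo,hi=np.percentile(P,[.5,99.5],axis=0);print(lo,hi,hi-lo,(lo+hi)/2)
for lohi,name in ((0,'xlow'),(1,'xhigh')):
    ys=[];xs=[]
    for y in range(-50,100,6):
        q=P[abs(P[:,1]-y)<3]
        if len(q): xs.append((q[:,0].max() if lohi else q[:,0].min()));ys.append(y)
    k=np.polyfit(ys,xs,1);print(name,k,np.std(np.array(xs)-np.polyval(k,ys)))
for lohi in(0,1):
    z=[]
    for x in list(range(478,525,6))+list(range(560,605,6)):
        q=P[abs(P[:,0]-x)<3]
        if len(q): z.append(q[:,1].max() if lohi else q[:,1].min())
    print('y',lohi,np.round(z,1))
# bar centres
g=cv2.cvtColor(im,cv2.COLOR_BGR2HSV)
for v in (80,100,120,200,215,230):
    row=g[v]; u=[i for i in range(240,285) if row[i][1]<45 and row[i][2]>70]
    print(v,u[:1],u[-1:],onz('wrist',np.mean(u),v,172,c).round(1) if u else '')
E
```

```text
[582.07352708  24.10410634 131.        ]
1654
[471.79998405 -58.72340434] [608.81176362 102.64398928] [137.01177957 161.36739363] [540.30587383  21.96029247]
xlow [-3.55619873e-02  4.76304412e+02] 10.738701182636763
xhigh [6.86427517e-03 6.01189601e+02] 17.52784058090052
y 0 [-60.5 -58.7 -58.7 -58.7 -58.7 -58.7 -58.7 -57.  -58.7 -58.7 -57.  -57.
 -57.  -57.  -57.  -57. ]
y 1 [101.2 101.2 101.2 101.2 101.2 101.3 101.3 101.3 104.1 104.1 102.6 102.6
 102.6 102.6 102.6 104. ]
80 [241] [262] [532.3 118.7 172. ]
100 [240] [284] [541.1  97.3 172. ]
120 [241] [284] [543.6  75.  172. ]
200 [240] [270] [533.7 -23.1 172. ]
215 [258] [263] [541.8 -43.2 172. ]
230 [258] [264] [542.5 -64.  172. ]
```

Call:
{"fn": "play_rows", "kwargs": {"motion": [[0.0355, -0.004, 0.03, 0, 0, 0], [0.0355, -0.004, 0.03, 0, 0, 0], [0, 0, 0.04, 0, 0, 0], [0, 0, 0.04, 0, 0, 0], [0, 0, 0.04, 0, 0, 0], [0, 0, 0.04, 0, 0, 0], [0, 0, 0.04, 0, 0, 0], [0, 0, 0.013, 0, 0, 0]]}}

```text
clock: 5.35
tool_pos: [503.9, -258.5, 114.1]
tool_rot: [-2.218, -2.22, 0.0]
ft_force: [0.2, 0.2, 0.3]
finger_gap: 0.704
gripper_force: 0.0
```

Call:
{"fn": "play_rows", "kwargs": {"motion": [[0, 0, 0, 0, 0, 0], [0, 0, 0, 0, 0, 0], [0, 0, 0, 0, 0, 0], [0, 0, 0, 0, 0, 0], [0, 0, 0, 0, 0, 0]], "grip": 1, "squeeze": 15}}

```text
clock: 5.98
tool_pos: [504.1, -260.9, 115.9]
tool_rot: [2.222, 2.22, 0.0]
ft_force: [-0.1, -0.8, -0.5]
finger_gap: 0.229
gripper_force: 0.0
```

Call:
{"fn": "play_rows", "kwargs": {"motion": [[0, 0, 0, 0, 0, 0], [0, 0, 0, 0, 0, 0], [0, 0, -0.034, 0, 0, 0], [0, 0, -0.045, 0, 0, 0], [0, 0, -0.045, 0, 0, 0], [0, 0, -0.045, 0, 0, 0], [0, 0, -0.045, 0, 0, 0], [0, 0, 0, 0, 0, 0]]}}

```text
clock: 6.98
tool_pos: [504.7, -261.2, 332.7]
tool_rot: [2.218, 2.217, 0.002]
ft_force: [0.0, 0.4, -0.3]
finger_gap: 0.206
gripper_force: 15.0
```

Call:
{"fn": "play_rows", "kwargs": {"motion": [[0.038, 0.0128, 0, 0, 0, 0], [0.038, 0.0128, 0, 0, 0, 0], [0.038, 0.0128, 0, 0, 0, 0], [0.038, 0.0128, 0, 0, 0, 0], [0.038, 0.0128, 0, 0, 0, 0], [0.039, 0.013, 0, 0, 0, 0], [0, 0, 0, 0, 0, 0], [0, 0, 0, 0, 0, 0]]}}

```text
clock: 7.98
tool_pos: [580.9, -32.1, 328.6]
tool_rot: [-2.221, -2.22, 0.002]
ft_force: [0.8, -0.1, -0.7]
finger_gap: 0.206
gripper_force: 15.0
```

```bash
python3 - <<'E'
from h import *
for i in range(3): st(); im,c=snap('wrist','w4.png')
for o in caps(im,c): print(o)
E
```

```text
t 7.97 tcp [580.9 -32.1 328.6] M [[0.0, 1.0, -0.002], [1.0, -0.0, 0.0], [0.0, -0.002, -1.0]] F [ 0.8 -0.1 -0.7] gap 0.206 gf 15.0 j6 -0.17
t 8.03 tcp [580.9 -32.5 328.9] M [[0.001, 1.0, -0.001], [1.0, -0.001, 0.0], [0.0, -0.001, -1.0]] F [-0.4  0.5 -0.8] gap 0.208 gf 15.0 j6 -0.17
t 8.07 tcp [580.9 -32.7 329.1] M [[0.002, 1.0, -0.001], [1.0, -0.002, 0.0], [0.0, -0.001, -1.0]] F [0.2 0.3 0.5] gap 0.206 gf 15.0 j6 -0.17
([253, 113, 18, 18, 126], [263.8, 123.2], [585.5, 20.3, 131.0])
([178, 116, 23, 18, 326], [188.8, 124.1], [502.3, 19.4, 131.0])
([241, 221, 38, 59, 1821], [259.4, 250.9], [580.5, -137.0, 131.0])
([78, 243, 28, 25, 406], [91.4, 254.6], [370.0, -141.6, 131.0])
([264, 313, 16, 12, 169], [271.3, 318.1], [596.5, -237.3, 131.0])
```

View pics/w4.png

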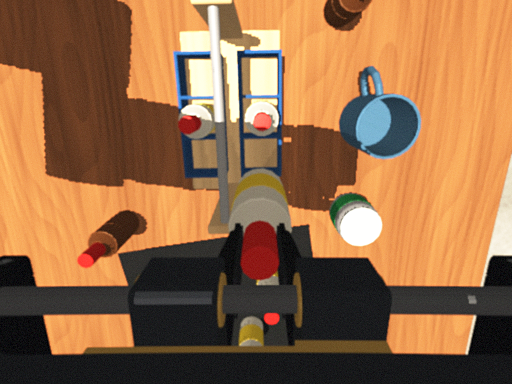

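The bottle hangs upright in the fingers, cap at (260,250). The right row's blue walls span columns 240–283. I'll check the cell position once more from here.

```bash
python3 - <<'E'
from h import *
im=cv2.imread('pics/w4.png');c=cams.get_calibration('wrist')
hsv=cv2.cvtColor(im,cv2.COLOR_BGR2HSV); m=cv2.inRange(hsv,(105,120,30),(125,255,255))
for v in (60,75,85,105,130,145,160):
    u=np.nonzero(m[v,165:300])[0]+165
    g=np.split(u,np.nonzero(np.diff(u)>2)[0]+1)
    print(v,[(int(a[0]),int(a[-1]),onz('wrist',a[0]-.5,v,51,c)[0].round(1),onz('wrist',a[-1]+.5,v,51,c)[0].round(1)) for a in g if len(a)])
for u in (190,200,205,250,255,265,272):
    w=np.nonzero(m[40:200,u])[0]+40; g=np.split(w,np.nonzero(np.diff(w)>2)[0]+1)
    print(u,[(int(a[0]),int(a[-1]),onz('wrist',u,a[0]-.5,51,c)[1].round(1),onz('wrist',u,a[-1]+.5,51,c)[1].round(1)) for a in g if len(a)])
E
```

```text
60 [(175, 183, np.float64(472.0), np.float64(483.5)), (238, 239, np.float64(552.6), np.float64(555.1)), (278, 281, np.float64(603.8), np.float64(609.0))]
75 [(176, 184, np.float64(471.7), np.float64(483.4)), (239, 240, np.float64(553.5), np.float64(556.1)), (278, 281, np.float64(604.1), np.float64(609.3))]
85 [(177, 185, np.float64(472.0), np.float64(483.8)), (239, 240, np.float64(553.2), np.float64(555.8)), (278, 281, np.float64(604.4), np.float64(609.6))]
105 [(179, 184, np.float64(472.6), np.float64(480.6)), (240, 241, np.float64(554.0), np.float64(556.7)), (278, 281, np.float64(604.8), np.float64(610.1))]
130 [(240, 242, np.float64(553.3), np.float64(557.4)), (278, 280, np.float64(605.4), np.float64(609.5))]
145 [(183, 190, np.float64(473.9), np.float64(485.0)), (241, 242, np.float64(554.3), np.float64(557.1)), (278, 280, np.float64(605.7), np.float64(609.9))]
160 [(184, 191, np.float64(473.7), np.float64(485.0)), (241, 243, np.float64(553.9), np.float64(558.1)), (278, 280, np.float64(606.1), np.float64(610.3))]
190 [(52, 57, np.float64(102.4), np.float64(95.5)), (96, 98, np.floa
[... 405 characters left out ...]
.float64(-61.2))]
250 [(51, 55, np.float64(103.7), np.float64(97.9)), (95, 97, np.float64(50.7), np.float64(46.9)), (134, 137, np.float64(-0.3), np.float64(-5.8)), (169, 169, np.float64(-49.5), np.float64(-50.9))]
255 [(51, 56, np.float64(103.7), np.float64(96.8)), (96, 97, np.float64(49.4), np.float64(46.9)), (136, 137, np.float64(-3.0), np.float64(-5.8))]
265 [(51, 55, np.float64(103.7), np.float64(97.9)), (96, 96, np.float64(49.4), np.float64(48.1)), (137, 137, np.float64(-4.4), np.float64(-5.8))]
272 [(51, 55, np.float64(103.7), np.float64(97.9)), (96, 96, np.float64(49.4), np.float64(48.1)), (133, 137, np.float64(1.0), np.float64(-5.8)), (168, 169, np.float64(-48.0), np.float64(-50.9))]
```

Call:
{"fn": "play_rows", "kwargs": {"motion": [[0, 0.001, 0.035, 0, 0, 0], [0, 0, 0.035, 0, 0, 0], [0, 0, 0.035, 0, 0, 0], [0, 0, 0.035, 0, 0, 0], [0, 0, 0.02, 0, 0, 0], [0, 0, 0.02, 0, 0, 0], [0, 0, 0.02, 0, 0, 0], [0, 0, 0.007, 0, 0, 0]]}}

```text
clock: 9.12
tool_pos: [581.8, -32.6, 121.7]
tool_rot: [-2.223, -2.218, 0.001]
ft_force: [-0.7, -0.1, 10.4]
finger_gap: 0.204
gripper_force: 15.1
```

Call:
{"fn": "play_rows", "kwargs": {"motion": [[0, 0, 0, 0, 0, 0], [0, 0, 0, 0, 0, 0]]}}

```text
clock: 9.38
tool_pos: [582.4, -32.1, 123.3]
tool_rot: [2.222, 2.22, 0.001]
ft_force: [0.2, -0.3, -0.3]
finger_gap: 0.205
gripper_force: 15.0
```

Call:
{"fn": "play_rows", "kwargs": {"motion": [[0, 0, 0, 0, 0, 0], [0, 0, 0, 0, 0, 0], [0, 0, 0, 0, 0, 0], [0, 0, -0.01, 0, 0, 0], [0, 0, -0.04, 0, 0, 0], [0, 0, -0.05, 0, 0, 0], [0, 0, -0.05, 0, 0, 0], [0, 0, -0.05, 0, 0, 0]], "grip": 0.58}}

```text
clock: 10.38
tool_pos: [581.9, -31.8, 325.2]
tool_rot: [2.222, 2.22, 0.001]
ft_force: [0.5, 0.2, -0.5]
finger_gap: 0.421
gripper_force: 0.0
```

```bash
python3 - <<'E'
from h import *
st(); im,c=snap('wrist')
for o in caps(im,c): print(o)
im,c=snap('top'); print('top')
for o in caps(im,c,'top',122,15): print(o[1:])
E
```

```text
t 10.38 tcp [581.9 -31.8 325.2] M [[0.001, 1.0, 0.001], [1.0, -0.001, -0.0], [-0.0, 0.001, -1.0]] F [ 0.5  0.2 -0.5] gap 0.421 gf 0.0 j6 -0.17
([252, 114, 18, 18, 129], [261.8, 124.6], [584.4, 20.0, 131.0])
([176, 116, 23, 19, 329], [187.0, 125.0], [502.3, 19.4, 131.0])
([252, 158, 17, 22, 287], [259.7, 168.5], [582.2, -29.2, 131.0])
([75, 244, 29, 26, 417], [88.6, 256.6], [370.1, -141.3, 131.0])
([263, 313, 16, 15, 202], [270.3, 319.7], [596.4, -235.7, 131.0])
top
([180.9, 156.7], [686.0, 160.2, 122.0])
([328.9, 187.9], [597.2, -234.8, 122.0])
([375.0, 199.3], [565.7, -354.7, 122.0])
([374.9, 232.5], [478.3, -348.6, 122.0])
([344.9, 256.6], [417.2, -268.2, 122.0])
([298.4, 278.8], [362.2, -147.8, 122.0])
([434.6, 342.0], [207.5, -478.9, 122.0])
```

Call:
{"fn": "play_rows", "kwargs": {"motion": [[-0.034, 0.0022, 0, 0, 0, 0], [-0.034, 0.0022, 0, 0, 0, 0], [-0.034, 0.0022, 0, 0, 0, 0], [-0.034, 0.0022, 0, 0, 0, 0], [-0.034, 0.0022, 0, 0, 0, 0], [-0.0355, 0.0025, 0, 0, 0, 0], [0, 0, 0.04, 0, 0, 0], [0, 0, 0, 0, 0, 0]]}}

```text
clock: 11.48
tool_pos: [594.4, -237.2, 280.0]
tool_rot: [-2.219, -2.216, 0.003]
ft_force: [-0.1, 0.5, 0.0]
finger_gap: 0.418
gripper_force: 0.0
```

```bash
python3 - <<'E'
from h import *
p=[]
for i in range(4):
    s=r.get_state();p.append(s['tool_pos']);snap('top')
print(np.round(p,1),np.mean(p,0).round(1))
E
```

```text
[[ 594.4 -237.2  280. ]
 [ 595.2 -237.2  282.1]
 [ 595.7 -237.2  283.4]
 [ 596.  -237.2  284. ]] [ 595.3 -237.2  282.4]
```

Call:
{"fn": "play_rows", "kwargs": {"motion": [[0, 0, 0.04, 0, 0, 0], [0, 0, 0.04, 0, 0, 0], [0, 0, 0.04, 0, 0, 0], [0, 0, 0.035, 0, 0, 0], [0, 0, 0.013, 0, 0, 0], [0, 0, 0, 0, 0, 0]]}}

```text
clock: 12.42
tool_pos: [596.0, -237.3, 115.2]
tool_rot: [2.222, 2.221, 0.0]
ft_force: [-0.6, -0.5, -0.4]
finger_gap: 0.418
gripper_force: 0.0
```

Call:
{"fn": "play_rows", "kwargs": {"motion": [[0, 0, 0, 0, 0, 0], [0, 0, 0, 0, 0, 0], [0, 0, 0, 0, 0, 0], [0, 0, 0, 0, 0, 0], [0, 0, 0, 0, 0, 0]], "grip": 1}}

```text
clock: 13.05
tool_pos: [596.1, -237.6, 115.5]
tool_rot: [2.221, 2.219, 0.001]
ft_force: [0.9, 0.8, 6.1]
finger_gap: 0.206
gripper_force: 15.0
```

Call:
{"fn": "play_rows", "kwargs": {"motion": [[0, 0, -0.03, 0, 0, 0], [0, 0, -0.045, 0, 0, 0], [0, 0, -0.045, 0, 0, 0], [0, 0, -0.045, 0, 0, 0], [0, 0, -0.045, 0, 0, 0], [0, 0, 0, 0, 0, 0]]}}

```text
clock: 13.8
tool_pos: [596.1, -237.7, 328.2]
tool_rot: [2.218, 2.217, 0.003]
ft_force: [-0.8, -0.7, -0.9]
finger_gap: 0.206
gripper_force: 15.0
```

Call:
{"fn": "play_rows", "kwargs": {"motion": [[0.039, -0.0019, 0, 0, 0, 0], [0.039, -0.0019, 0, 0, 0, 0], [0.039, -0.0019, 0, 0, 0, 0], [0.039, -0.0019, 0, 0, 0, 0], [0.039, -0.0019, 0, 0, 0, 0], [0.039, -0.0019, 0, 0, 0, 0], [0.039, -0.0019, 0, 0, 0, 0], [0.04, -0.0019, 0, 0, 0, 0]]}}

```text
clock: 14.8
tool_pos: [580.0, 76.8, 323.4]
tool_rot: [-2.221, -2.219, 0.002]
ft_force: [0.1, -0.3, -1.3]
finger_gap: 0.209
gripper_force: 15.0
```

Call:
{"fn": "play_rows", "kwargs": {"motion": [[0, 0, 0, 0, 0, 0], [0, 0, 0, 0, 0, 0], [0, 0, 0.03, 0, 0, 0], [0, 0, 0.04, 0, 0, 0], [0, 0, 0, 0, 0, 0], [0, 0, 0, 0, 0, 0]]}}

```text
clock: 15.55
tool_pos: [581.2, 75.0, 255.8]
tool_rot: [2.223, 2.219, 0.001]
ft_force: [0.1, 0.5, -0.4]
finger_gap: 0.207
gripper_force: 15.0
```

Call:
{"fn": "play_rows", "kwargs": {"motion": [[0, 0, 0.04, 0, 0, 0], [0, 0, 0.03, 0, 0, 0], [0, 0, 0.02, 0, 0, 0], [0, 0, 0.02, 0, 0, 0], [0, 0, 0.016, 0, 0, 0], [0, 0, 0.008, 0, 0, 0], [0, 0, 0, 0, 0, 0], [0, 0, 0, 0, 0, 0]]}}

```text
clock: 16.55
tool_pos: [580.9, 75.6, 121.2]
tool_rot: [2.222, 2.22, 0.001]
ft_force: [0.8, 0.0, -1.7]
finger_gap: 0.203
gripper_force: 15.0
```

Call:
{"fn": "play_rows", "kwargs": {"motion": [[0, 0, 0, 0, 0, 0], [0, 0, 0, 0, 0, 0], [0, 0, 0, 0, 0, 0], [0, 0, -0.01, 0, 0, 0], [0, 0, -0.04, 0, 0, 0], [0, 0, -0.05, 0, 0, 0], [0, 0, -0.05, 0, 0, 0], [0, 0, -0.05, 0, 0, 0]], "grip": 0.58}}

```text
clock: 17.55
tool_pos: [580.2, 75.6, 323.2]
tool_rot: [2.222, 2.22, 0.001]
ft_force: [1.3, -0.4, -0.2]
finger_gap: 0.423
gripper_force: 0.0
```

```bash
python3 - <<'E'
from h import *
im,c=snap('top'); print('top')
for o in caps(im,c,'top',122,15): print(o[1:])
snap('top');st()
E
```

```text
top
([230.7, 193.3], [584.3, 24.9, 122.0])
([251.3, 193.5], [583.3, -29.6, 122.0])
([375.0, 199.3], [565.7, -354.7, 122.0])
([231.7, 224.4], [501.7, 21.8, 122.0])
([374.9, 232.5], [478.3, -348.6, 122.0])
([344.9, 256.6], [417.2, -268.2, 122.0])
([298.3, 278.8], [362.3, -147.4, 122.0])
([428.7, 315.3], [271.2, -469.8, 122.0])
([437.5, 355.2], [176.7, -483.3, 122.0])
t 17.65 tcp [581.8  75.7 326.9] M [[0.001, 1.0, 0.009], [1.0, -0.001, 0.0], [0.0, 0.009, -1.0]] F [ 0.1 -1.  -0.6] gap 0.421 gf 0.0 j6 0.02
```

Call:
{"fn": "play_rows", "kwargs": {"motion": [[-0.0435, -0.0205, 0, 0, 0, 0], [-0.0435, -0.0205, 0, 0, 0, 0], [-0.0435, -0.0205, 0, 0, 0, 0], [-0.0435, -0.0205, 0, 0, 0, 0], [-0.0435, -0.0205, 0, 0, 0, 0], [-0.0435, -0.0205, 0, 0, 0, 0], [-0.0435, -0.0205, 0, 0, 0, 0], [-0.043, -0.0205, 0, 0, 0, 0]]}}

```text
clock: 18.65
tool_pos: [415.3, -272.9, 320.8]
tool_rot: [2.222, 2.221, 0.0]
ft_force: [1.2, -1.0, -0.7]
finger_gap: 0.425
gripper_force: 0.0
```

Call:
{"fn": "play_rows", "kwargs": {"motion": [[0, 0, 0.02, 0, 0, 0], [0, 0, 0.045, 0, 0, 0], [0, 0, 0.045, 0, 0, 0], [0, 0, 0, 0, 0, 0], [0, 0, 0, 0, 0, 0], [0, 0, 0, 0, 0, 0]]}}

```text
clock: 19.4
tool_pos: [416.9, -272.1, 212.3]
tool_rot: [2.22, 2.219, 0.0]
ft_force: [-0.2, 0.3, 0.3]
finger_gap: 0.421
gripper_force: 0.0
```

```bash
python3 - <<'E'
from h import *
im,c=snap('top')
for o in caps(im,c,'top',122,15): print(o[1:])
st(); im,c=snap('wrist')
for o in caps(im,c): print(o)
E
```

```text
([180.9, 156.7], [686.2, 160.3, 122.0])
([210.7, 194.3], [582.0, 77.9, 122.0])
([231.1, 193.3], [584.2, 23.9, 122.0])
([251.2, 193.6], [583.3, -29.4, 122.0])
([375.0, 199.3], [565.7, -354.7, 122.0])
([232.0, 224.1], [502.5, 21.0, 122.0])
([298.1, 279.5], [360.7, -146.9, 122.0])
([436.2, 348.7], [191.8, -481.6, 122.0])
t 19.45 tcp [ 416.8 -272.1  212.1] M [[0.001, 1.0, 0.002], [1.0, -0.001, -0.002], [-0.002, 0.002, -1.0]] F [-0.3  0.  -0.9] gap 0.421 gf 0.0 j6 -0.71
([162, 19, 39, 38, 1032], [180.5, 37.9], [362.8, -152.4, 131.0])
([247, 181, 24, 34, 646], [258.4, 197.8], [416.0, -267.6, 131.0])
([409, 267, 25, 19, 162], [420.7, 276.3], [555.3, -338.5, 131.0])
([51, 344, 45, 10, 329], [76.1, 349.5], [248.0, -414.9, 131.0])
```

Call:
{"fn": "play_rows", "kwargs": {"motion": [[0, 0, 0.035, 0, 0, 0], [0, 0, 0.035, 0, 0, 0], [0, 0, 0.02, 0, 0, 0], [0, 0, 0.006, 0, 0, 0], [0, 0, 0, 0, 0, 0], [0, 0, 0, 0, 0, 0]]}}

```text
clock: 20.25
tool_pos: [416.7, -272.0, 115.5]
tool_rot: [2.221, 2.22, 0.0]
ft_force: [0.7, 0.2, 0.0]
finger_gap: 0.419
gripper_force: 0.0
```

Call:
{"fn": "play_rows", "kwargs": {"motion": [[0, 0, 0, 0, 0, 0], [0, 0, 0, 0, 0, 0], [0, 0, 0, 0, 0, 0], [0, 0, 0, 0, 0, 0], [0, 0, 0, 0, 0, 0]], "grip": 1}}

```text
clock: 20.88
tool_pos: [416.4, -271.8, 114.8]
tool_rot: [2.222, 2.22, 0.0]
ft_force: [-1.3, 0.6, 4.8]
finger_gap: 0.205
gripper_force: 15.0
```

Call:
{"fn": "play_rows", "kwargs": {"motion": [[0, 0, -0.03, 0, 0, 0], [0, 0, -0.045, 0, 0, 0], [0, 0, -0.045, 0, 0, 0], [0, 0, -0.045, 0, 0, 0], [0, 0, -0.045, 0, 0, 0], [0, 0, 0, 0, 0, 0], [0, 0, 0, 0, 0, 0]]}}

```text
clock: 21.75
tool_pos: [416.0, -271.5, 323.6]
tool_rot: [-2.221, -2.22, -0.0]
ft_force: [-1.0, 1.1, -1.1]
finger_gap: 0.206
gripper_force: 15.0
```

Call:
{"fn": "play_rows", "kwargs": {"motion": [[0.0433, 0.0105, 0, 0, 0, 0], [0.0433, 0.0105, 0, 0, 0, 0], [0.0433, 0.0105, 0, 0, 0, 0], [0.0433, 0.0105, 0, 0, 0, 0], [0.0433, 0.0105, 0, 0, 0, 0], [0.0433, 0.0105, 0, 0, 0, 0], [0.0433, 0.0105, 0, 0, 0, 0], [0.0433, 0.0105, 0, 0, 0, 0]]}}

```text
clock: 22.75
tool_pos: [500.4, 76.1, 322.9]
tool_rot: [-2.221, -2.219, 0.003]
ft_force: [-0.9, 0.2, 0.1]
finger_gap: 0.204
gripper_force: 15.0
```

Call:
{"fn": "play_rows", "kwargs": {"motion": [[0, 0, 0, 0, 0, 0], [0, 0, 0, 0, 0, 0], [0, 0, 0.03, 0, 0, 0], [0, 0, 0.04, 0, 0, 0], [0, 0, 0, 0, 0, 0], [0, 0, 0, 0, 0, 0]]}}

```text
clock: 23.5
tool_pos: [501.1, 74.0, 255.7]
tool_rot: [2.223, 2.219, 0.001]
ft_force: [-0.0, -0.2, -0.2]
finger_gap: 0.208
gripper_force: 15.0
```

Call:
{"fn": "play_rows", "kwargs": {"motion": [[0.0005, 0, 0.04, 0, 0, 0], [0, 0, 0.03, 0, 0, 0], [0, 0, 0.02, 0, 0, 0], [0, 0, 0.02, 0, 0, 0], [0, 0, 0.016, 0, 0, 0], [0, 0, 0.008, 0, 0, 0], [0, 0, 0, 0, 0, 0], [0, 0, 0, 0, 0, 0]]}}

```text
clock: 24.5
tool_pos: [501.0, 75.1, 121.4]
tool_rot: [2.222, 2.22, 0.002]
ft_force: [0.3, -0.7, -1.2]
finger_gap: 0.203
gripper_force: 15.0
```

Call:
{"fn": "play_rows", "kwargs": {"motion": [[0, 0, 0, 0, 0, 0], [0, 0, 0, 0, 0, 0], [0, 0, 0, 0, 0, 0], [0, 0, -0.01, 0, 0, 0], [0, 0, -0.04, 0, 0, 0], [0, 0, -0.05, 0, 0, 0], [0, 0, -0.05, 0, 0, 0], [0, 0, -0.05, 0, 0, 0]], "grip": 0.58}}

```text
clock: 25.5
tool_pos: [500.1, 75.1, 323.1]
tool_rot: [2.222, 2.22, 0.001]
ft_force: [1.1, -0.5, -0.0]
finger_gap: 0.42
gripper_force: 0.0
```

```bash
python3 - <<'E'
from h import *
im,c=snap('top'); print('top')
for o in caps(im,c,'top',122,15): print(o[1:])
snap('top');st()
E
```

```text
top
([180.0, 154.3], [692.8, 162.9, 122.0])
([230.6, 193.2], [584.6, 25.0, 122.0])
([251.3, 193.5], [583.3, -29.6, 122.0])
([375.0, 199.3], [565.7, -354.7, 122.0])
([231.7, 224.3], [501.9, 21.9, 122.0])
([374.9, 232.5], [478.3, -348.8, 122.0])
([298.3, 278.9], [362.1, -147.5, 122.0])
([428.9, 316.8], [267.6, -470.1, 122.0])
([438.0, 356.8], [172.9, -484.3, 122.0])
t 25.6 tcp [501.7  75.2 326.2] M [[0.001, 1.0, 0.009], [1.0, -0.001, 0.0], [0.0, 0.009, -1.0]] F [ 1.3 -0.1 -0.4] gap 0.425 gf 0.0 j6 0.02
```

Call:
{"fn": "play_rows", "kwargs": {"motion": [[-0.0473, -0.0026, 0, 0, 0, 0], [-0.0473, -0.0026, 0, 0, 0, 0], [-0.0473, -0.0026, 0, 0, 0, 0], [-0.0473, -0.0026, 0, 0, 0, 0], [-0.0473, -0.0026, 0, 0, 0, 0], [-0.0473, -0.0026, 0, 0, 0, 0], [-0.0473, -0.0026, 0, 0, 0, 0], [-0.0473, -0.0026, 0, 0, 0, 0]]}}

```text
clock: 26.6
tool_pos: [479.0, -304.7, 320.4]
tool_rot: [-2.222, -2.22, -0.0]
ft_force: [0.6, 0.2, -0.2]
finger_gap: 0.419
gripper_force: 0.0
```

Call:
{"fn": "play_rows", "kwargs": {"motion": [[-0.0476, -0.0026, 0, 0, 0, 0], [0, 0, 0.02, 0, 0, 0], [0, 0, 0.045, 0, 0, 0], [0, 0, 0.045, 0, 0, 0], [0, 0, 0, 0, 0, 0], [0, 0, 0, 0, 0, 0], [0, 0, 0, 0, 0, 0]]}}

```text
clock: 27.48
tool_pos: [477.4, -351.3, 212.5]
tool_rot: [2.22, 2.219, 0.0]
ft_force: [-0.1, -1.1, 0.5]
finger_gap: 0.42
gripper_force: 0.0
```

```bash
python3 - <<'E'
from h import *
im,c=snap('top')
for o in caps(im,c,'top',122,15): print(o[1:])
st(); im,c=snap('wrist')
for o in caps(im,c,z=117): print(o)
E
```

```text
([180.9, 156.8], [685.8, 160.2, 122.0])
([210.7, 194.3], [582.0, 77.9, 122.0])
([231.1, 193.3], [584.2, 23.9, 122.0])
([251.2, 193.6], [583.3, -29.4, 122.0])
([374.6, 199.8], [564.5, -353.6, 122.0])
([210.6, 224.3], [502.2, 76.7, 122.0])
([232.0, 224.1], [502.5, 21.1, 122.0])
([372.5, 232.5], [478.4, -342.4, 122.0])
([298.1, 279.5], [360.5, -147.1, 122.0])
([483.5, 341.3], [207.8, -600.3, 122.0])
t 27.52 tcp [ 477.3 -351.2  212.3] M [[0.001, 1.0, 0.002], [1.0, -0.001, -0.002], [-0.002, 0.002, -1.0]] F [-0.4  0.5  0.2] gap 0.42 gf 0.0 j6 -0.75
([248, 182, 24, 33, 648], [259.4, 198.4], [477.4, -352.0, 117.0])
([346, 188, 34, 33, 744], [362.2, 204.5], [564.7, -357.4, 117.0])
([44, 315, 52, 38, 930], [70.1, 325.8], [297.1, -479.9, 117.0])
([51, 343, 29, 11, 253], [65.0, 348.8], [287.9, -506.6, 117.0])
```

Call:
{"fn": "play_rows", "kwargs": {"motion": [[0, 0, 0.035, 0, 0, 0], [0, 0, 0.035, 0, 0, 0], [0, 0, 0.02, 0, 0, 0], [0, 0, 0.006, 0, 0, 0], [0, 0, 0, 0, 0, 0], [0, 0, 0, 0, 0, 0]]}}

```text
clock: 28.32
tool_pos: [477.2, -351.2, 115.7]
tool_rot: [2.221, 2.219, 0.0]
ft_force: [-0.4, 0.1, 0.1]
finger_gap: 0.42
gripper_force: 0.0
```

Call:
{"fn": "play_rows", "kwargs": {"motion": [[0, 0, 0, 0, 0, 0], [0, 0, 0, 0, 0, 0], [0, 0, 0, 0, 0, 0], [0, 0, 0, 0, 0, 0], [0, 0, 0, 0, 0, 0]], "grip": 1}}

```text
clock: 28.95
tool_pos: [477.0, -351.0, 114.8]
tool_rot: [2.222, 2.22, 0.0]
ft_force: [0.5, 0.5, 3.3]
finger_gap: 0.206
gripper_force: 15.0
```

Call:
{"fn": "play_rows", "kwargs": {"motion": [[0, 0, -0.03, 0, 0, 0], [0, 0, -0.045, 0, 0, 0], [0, 0, -0.045, 0, 0, 0], [0, 0, -0.045, 0, 0, 0], [0, 0, -0.045, 0, 0, 0], [0, 0, 0, 0, 0, 0], [0, 0, 0, 0, 0, 0]]}}

```text
clock: 29.82
tool_pos: [476.6, -350.6, 323.7]
tool_rot: [-2.221, -2.22, -0.0]
ft_force: [1.1, -0.4, -1.7]
finger_gap: 0.207
gripper_force: 15.0
```

Call:
{"fn": "play_rows", "kwargs": {"motion": [[0.0397, 0.0031, 0, 0, 0, 0], [0.0397, 0.0031, 0, 0, 0, 0], [0.0397, 0.0031, 0, 0, 0, 0], [0.0397, 0.0031, 0, 0, 0, 0], [0.0397, 0.0031, 0, 0, 0, 0], [0.0397, 0.0031, 0, 0, 0, 0], [0.0397, 0.0031, 0, 0, 0, 0], [0.0397, 0.0031, 0, 0, 0, 0]]}}

```text
clock: 30.82
tool_pos: [501.5, -32.0, 323.1]
tool_rot: [-2.221, -2.219, 0.002]
ft_force: [-0.0, 0.9, -0.2]
finger_gap: 0.205
gripper_force: 15.0
```

Call:
{"fn": "play_rows", "kwargs": {"motion": [[0, 0, 0, 0, 0, 0], [0, 0, 0, 0, 0, 0], [0, 0, 0.03, 0, 0, 0], [0, 0, 0.04, 0, 0, 0], [0, 0, 0, 0, 0, 0], [0, 0, 0, 0, 0, 0]]}}

```text
clock: 31.58
tool_pos: [502.4, -34.0, 255.6]
tool_rot: [2.223, 2.219, 0.001]
ft_force: [0.6, 1.6, -0.9]
finger_gap: 0.204
gripper_force: 15.0
```

Call:
{"fn": "play_rows", "kwargs": {"motion": [[0.0005, 0, 0.04, 0, 0, 0], [0, 0, 0.03, 0, 0, 0], [0, 0, 0.02, 0, 0, 0], [0, 0, 0.02, 0, 0, 0], [0, 0, 0.016, 0, 0, 0], [0, 0, 0.008, 0, 0, 0], [0, 0, 0, 0, 0, 0], [0, 0, 0, 0, 0, 0]]}}

```text
clock: 32.58
tool_pos: [502.3, -32.9, 121.4]
tool_rot: [2.222, 2.22, 0.001]
ft_force: [-0.3, 0.4, 0.7]
finger_gap: 0.203
gripper_force: 15.0
```

Call:
{"fn": "play_rows", "kwargs": {"motion": [[0, 0, 0, 0, 0, 0], [0, 0, 0, 0, 0, 0], [0, 0, 0, 0, 0, 0], [0, 0, -0.01, 0, 0, 0], [0, 0, -0.04, 0, 0, 0], [0, 0, -0.05, 0, 0, 0], [0, 0, -0.05, 0, 0, 0], [0, 0, -0.05, 0, 0, 0]], "grip": 0.58}}

```text
clock: 33.58
tool_pos: [501.5, -32.7, 323.1]
tool_rot: [2.222, 2.22, 0.001]
ft_force: [1.4, -0.4, -0.0]
finger_gap: 0.419
gripper_force: 0.0
```

Call:
{"fn": "play_rows", "kwargs": {"motion": [[-0.03, 0.02, 0, 0, 0, 0], [-0.03, 0.019, 0, 0, 0, 0], [0, 0, 0, 0, 0, 0], [0, 0, 0, 0, 0, 0], [0, 0, 0, 0, 0, 0]]}}

```text
clock: 34.2
tool_pos: [540.5, -92.2, 320.9]
tool_rot: [2.221, 2.221, 0.0]
ft_force: [0.0, -0.3, 0.6]
finger_gap: 0.422
gripper_force: 0.0
```

```bash
python3 - <<'E'
from h import *
s=st(); im,c=snap('wrist','w5.png')
for o in caps(im,c): print(o)
im,c=snap('top'); print('top')
for o in caps(im,c,'top',122,15): print(o[1:])
E
```

```text
t 34.2 tcp [540.5 -92.2 320.9] M [[0.0, 1.0, 0.0], [1.0, -0.0, 0.0], [0.0, 0.0, -1.0]] F [ 0.  -0.3  0.6] gap 0.422 gf 0.0 j6 -0.29
([290, 0, 22, 20, 218], [299.8, 9.8], [579.4, 69.5, 131.0])
([213, 2, 18, 19, 139], [224.1, 13.9], [505.6, 66.0, 131.0])
([291, 53, 20, 21, 145], [302.2, 64.9], [584.0, 20.0, 131.0])
([294, 109, 14, 17, 126], [301.5, 117.9], [585.6, -32.7, 131.0])
([216, 110, 19, 19, 285], [225.0, 118.8], [503.1, -33.7, 131.0])
([100, 203, 28, 24, 410], [113.3, 214.1], [368.4, -143.9, 131.0])
([271, 337, 12, 9, 91], [276.4, 341.5], [563.4, -327.3, 131.0])
top
([180.9, 156.7], [686.2, 160.3, 122.0])
([210.7, 194.3], [582.0, 77.9, 122.0])
([375.0, 199.3], [565.7, -354.7, 122.0])
([210.7, 224.3], [502.1, 76.7, 122.0])
([434.8, 342.6], [206.1, -479.4, 122.0])
```

View pics/w5.png

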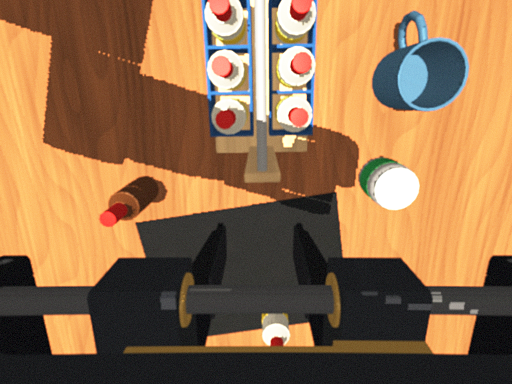

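All six cells are filled: caps at (220,10), (297,13), (222,68), (302,65), (226,118) and (298,118), with every body down between the walls. The fifth spare is still on the mat. Next I take a close look at the stand.

Call:
{"fn": "play_rows", "kwargs": {"motion": [[0.02, 0, -0.04, 0, 0, 0], [0.045, 0, -0.04, 0, 0, 0], [0.05, 0, -0.03, 0, 0, 0], [0.05, 0, 0, 0, 0, 0], [0.05, 0, 0, 0, 0, 0], [0.05, 0, 0, 0, 0, 0], [0.05, 0, 0, 0, 0, 0], [0.05, 0, 0, 0, 0, 0]]}}

```text
clock: 35.3
tool_pos: [540.5, 274.1, 430.9]
tool_rot: [2.222, 2.221, 0.001]
ft_force: [0.9, -0.1, 0.2]
finger_gap: 0.424
gripper_force: 0.0
```

Call:
{"fn": "play_rows", "kwargs": {"motion": [[0, 0, 0, 0, 0, 0], [0, 0, 0, 0, 0, 0], [0, 0, 0, 0, 0, 0]]}}

```text
clock: 35.67
tool_pos: [541.2, 271.2, 430.9]
tool_rot: [2.223, 2.219, 0.0]
ft_force: [0.2, 0.2, -0.6]
finger_gap: 0.415
gripper_force: 0.0
```

```bash
python3 - <<'E'
from h import *
s=st(); im,c=snap('wrist','w6.png')
hsv=cv2.cvtColor(im,cv2.COLOR_BGR2HSV)
m=cv2.inRange(hsv,(5,200,190),(16,255,255)); m[240:]=0
k,l,ss,ce=cv2.connectedComponentsWithStats(m)
for i in range(1,k):
    if ss[i][4]>80: print(ss[i],ce[i])
import json;json.dump({a:(b.tolist() if hasattr(b,'tolist') else b) for a,b in c.items()},open('c6.json','w'))
E
```

```text
t 35.67 tcp [541.2 271.2 430.9] M [[0.002, 1.0, 0.0], [1.0, -0.002, 0.0], [0.0, 0.0, -1.0]] F [ 0.2  0.2 -0.6] gap 0.415 gf 0.0 j6 0.36
[220   0 131  50 767] [278.44980443  26.04302477]
```

View pics/w6.png

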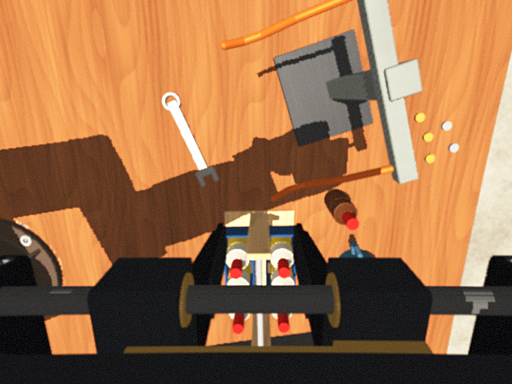

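The prongs run from tip (223,45) to root (355,0), and from (273,197) to (393,170) in shadow. The post top is at about (403,80), and the crossbar's top face runs from (371,0) to (405,180).

```bash
python3 - <<'E'
from h import *
import json; c=json.load(open('c6.json')); im=cv2.imread('pics/w6.png')
hsv=cv2.cvtColor(im,cv2.COLOR_BGR2HSV)
m=cv2.inRange(hsv,(3,215,60),(16,255,255)); 
def blob(x0,x1,y0,y1):
    v,u=np.nonzero(m[y0:y1,x0:x1]); return u+x0,v+y0
for b in ((215,235,35,55),(265,285,185,205)):
    u,v=blob(*b); i=u.argmin(); print('tip',u.min(),v[u<u.min()+4].mean())
q=lambda u,v,z:onz('wrist',u,v,z,c)
g=cv2.inRange(hsv,(0,0,140),(180,70,255)); g[:,:350]=0; g[190:]=0; g[:,430:]=0
k,l,s,ce=cv2.connectedComponentsWithStats(g); i=1+s[1:,4].argmax(); print(s[i])
e=[]
for v in list(range(5,60,8))+list(range(112,165,8)):
    u=np.nonzero(l[v]==i)[0]; e.append([*q(u[0],v,275)[:2],*q(u[-1],v,275)[:2]])
e=np.array(e)
for a in(0,2):
    p=np.polyfit(e[:,a+1],e[:,a],1); print('edge',p,np.degrees(np.arctan(-p[0])),np.std(e[:,a]-np.polyval(p,e[:,a+1])))
big=cv2.resize(im[0:215,200:440],None,fx=2.5*1.1,fy=2.5*1.1,interpolation=cv2.INTER_CUBIC);cv2.imwrite('pics/w6z.png',big)
E
```

```text
tip 223 47.8
tip 271 197.83333333333334
[ 364    0   58  184 4555]
edge [-3.18699585e-01  7.69897171e+02] 17.67705880444087 0.31401483707152766
edge [-3.22441722e-01  7.90479880e+02] 17.871486822877106 0.2785793258884989
```

View pics/w6z.png

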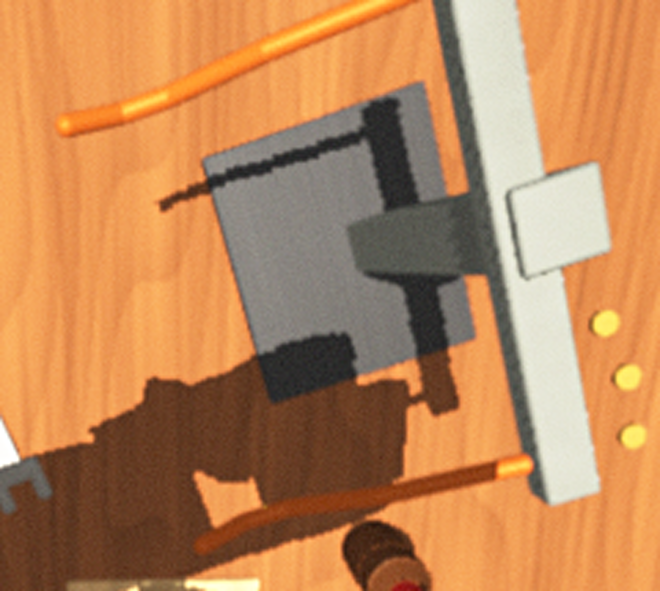

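```bash
python3 - <<'E'
from h import *
import json; c=json.load(open('c6.json'))
q=lambda u,v,z:onz('wrist',200+u/2.75-.3,v/2.75-.3,z,c)[:2]
a=np.radians(17.8);s=np.array([np.cos(a),np.sin(a)]);t=np.array([-s[1],s[0]])
A=lambda n,p:print(n,p.round(1),'s',(p@s).round(1),'t',(p@t).round(1))
t1=q(61,125,242);t2=q(199,543,242);A('tip1',t1);A('tip2',t2);A('mid',(t1+t2)/2);print(np.linalg.norm(t1-t2))
A('post',q(561,220,280)); 
A('p1 mid',q(165,97,226));A('p1 root',q(400,5,260));A('p2 root',q(525,465,260));A('p2 mid',q(330,495,235))
for u,v in((203,158),(271,402),(424,82),(473,340)):A('base',q(u,v,12))
E
```

```text
tip1 [503.5 401.5] s 602.1 t 228.3
tip2 [555.7 240.9] s 602.8 t 59.5
mid [529.6 321.2] s 602.4 t 143.9
168.86580537981175
post [673.5 366.8] s 753.4 t 143.3
p1 mid [541.4 413.3] s 641.9 t 228.0
p1 root [619.4 434.7] s 722.6 t 224.5
p2 root [680.8 278.6] s 733.3 t 57.1
p2 mid [611.2 259.9] s 661.4 t 60.7
base [564.9 414.7] s 664.6 t 222.2
base [612.4 264.7] s 664.0 t 64.8
base [696.5 455.8] s 802.5 t 221.0
base [742.4 304.8] s 800.1 t 63.3
```

Seat: the post, crossbar, tips and base all agree, giving hook_seat ≈ (559.0, 330.2) with yaw 17.8°. Next I grip the bar.

Call:
{"fn": "play_rows", "kwargs": {"motion": [[-0.0417, 0, 0.01, 0, 0, -0.7], [-0.0417, 0, 0.02, 0, 0, 0], [-0.0417, 0, 0.02, 0, 0, 0], [-0.0417, 0, 0.02, 0, 0, 0], [-0.0417, 0, 0.02, 0, 0, 0], [-0.0415, 0, 0.02, 0, 0, 0], [0, 0, 0.04, 0, 0, 0], [0, 0, 0.03, 0, 0, 0]]}}

```text
clock: 36.72
tool_pos: [543.0, 20.7, 249.6]
tool_rot: [-2.211, -2.231, -0.0]
ft_force: [0.5, -0.2, -0.4]
finger_gap: 0.421
gripper_force: 0.0
```

Call:
{"fn": "play_rows", "kwargs": {"motion": [[0, 0, 0, 0, 0, 0], [0, 0, 0, 0, 0, 0], [0, 0, 0, 0, 0, 0]]}}

```text
clock: 37.1
tool_pos: [543.9, 22.1, 252.0]
tool_rot: [2.207, 2.233, 0.002]
ft_force: [-0.6, 0.8, 0.1]
finger_gap: 0.419
gripper_force: 0.0
```

```bash
python3 - <<'E'
from h import *
st(); im,c=snap('wrist','w7.png'); c2=c
g=cv2.cvtColor(im,cv2.COLOR_BGR2HSV)
m=cv2.inRange(g,(100,120,30),(128,255,255))
for v in (20,60,100,150):
    u=np.nonzero((g[v,200:320,1]<40)&(g[v,200:320,2]>110))[0]+200
    print(v,u[:1],u[-1:],[onz('wrist',x,v,168,c).round(1).tolist() for x in (u[0],u[-1])] if len(u) else '')
im,c=snap('top'); hs=cv2.cvtColor(im,cv2.COLOR_BGR2HSV)
for o in caps(im,c,'top',122,15): print(o[1:])
E
```

```text
t 37.1 tcp [543.9  22.1 252. ] M [[-0.011, 1.0, 0.002], [1.0, 0.011, -0.0], [-0.0, 0.002, -1.0]] F [-0.6  0.8  0.1] gap 0.419 gf 0.0 j6 -0.09
20 [] [] 
60 [230] [250] [[521.9, 128.2, 168.0], [536.0, 128.4, 168.0]]
100 [205] [265] [[503.1, 100.9, 168.0], [547.2, 101.5, 168.0]]
150 [250] [258] [[536.3, 64.4, 168.0], [542.4, 64.5, 168.0]]
([375.0, 199.3], [565.7, -354.7, 122.0])
([252.4, 223.4], [503.9, -32.2, 122.0])
([298.4, 279.0], [361.8, -147.6, 122.0])
([434.7, 342.3], [206.9, -479.1, 122.0])
```

Call:
{"fn": "play_rows", "kwargs": {"motion": [[0, -0.0027, 0.03, 0, 0, 0], [0, 0, 0.03, 0, 0, 0], [0, 0, 0.02, 0, 0, 0], [0, 0, 0.009, 0, 0, 0], [0, 0, 0, 0, 0, 0], [0, 0, 0, 0, 0, 0]]}}

```text
clock: 37.95
tool_pos: [541.2, 22.1, 162.5]
tool_rot: [2.208, 2.234, 0.001]
ft_force: [0.4, -0.2, 0.2]
finger_gap: 0.416
gripper_force: 0.0
```

Call:
{"fn": "play_rows", "kwargs": {"motion": [[0, 0, 0, 0, 0, 0], [0, 0, 0, 0, 0, 0], [0, 0, 0, 0, 0, 0], [0, 0, 0, 0, 0, 0], [0, 0, 0, 0, 0, 0], [0, 0, 0, 0, 0, 0]], "grip": 1, "squeeze": 45}}

```text
clock: 38.7
tool_pos: [541.1, 22.1, 161.7]
tool_rot: [2.208, 2.234, 0.001]
ft_force: [2.5, 1.0, 0.5]
finger_gap: 0.091
gripper_force: 45.0
```

Call:
{"fn": "play_rows", "kwargs": {"motion": [[0, 0, -0.002, 0, 0, 0], [0, 0, -0.005, 0, 0, 0], [0, 0, -0.01, 0, 0, 0], [0, 0, -0.015, 0, 0, 0], [0, 0, -0.01, 0, 0, 0], [0, 0, -0.005, 0, 0, 0], [0, 0, 0, 0, 0, 0], [0, 0, 0, 0, 0, 0]]}}

```text
clock: 39.7
tool_pos: [540.6, 22.1, 208.3]
tool_rot: [-2.208, -2.234, 0.001]
ft_force: [0.2, -0.2, -7.2]
finger_gap: 0.092
gripper_force: 45.0
```

```bash
python3 - <<'E'
from h import *
st(); im,c=snap('scene'); cv2.imwrite('pics/s2.png',cv2.resize(im[120:320,130:430],None,fx=2.6,fy=2.6,interpolation=cv2.INTER_CUBIC)); print(r.get_state()['moment'])
E
```

```text
t 39.7 tcp [540.6  22.1 208.3] M [[-0.011, 1.0, -0.001], [1.0, 0.011, 0.0], [0.0, -0.001, -1.0]] F [ 0.2 -0.2 -7.2] gap 0.092 gf 45.0 j6 -0.09
[-0.07229279  0.02149265 -0.00695005]
```

View pics/s2.png

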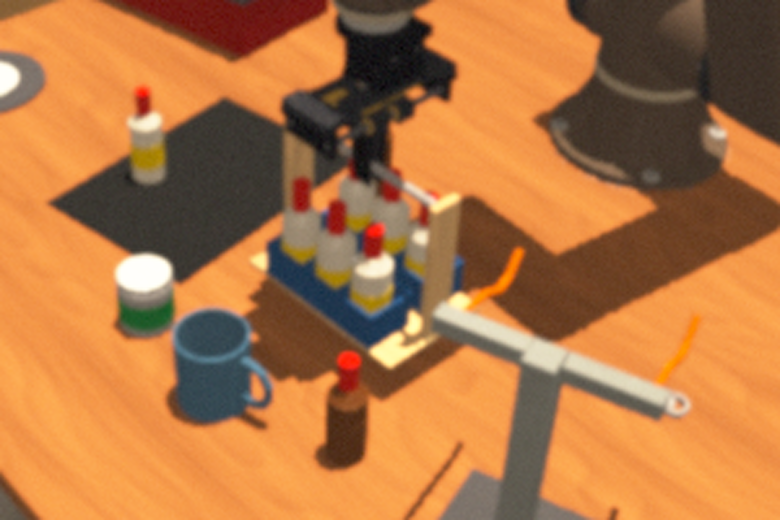

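The carrier hangs level in the gripper with six bottles in it, and the fifth spare is still on the mat at (148,145). I'll move it round to the stand's open side.

Call:
{"fn": "play_rows", "kwargs": {"motion": [[0, 0, -0.008, 0, 0, 0], [0, 0, -0.018, 0, 0, 0], [0, -0.005, -0.02, 0, 0, 0], [0, -0.01, -0.012, 0, 0, 0], [0.005, -0.02, -0.004, 0, 0, 0], [0.005, -0.025, 0, 0, 0, 0], [0.01, -0.025, 0, 0, 0, 0], [0.015, -0.02, 0, 0, 0, 0]]}}

```text
clock: 40.75
tool_pos: [433.8, 56.0, 270.7]
tool_rot: [-2.209, -2.233, 0.0]
ft_force: [-0.2, 0.6, -6.3]
finger_gap: 0.094
gripper_force: 45.0
```

Call:
{"fn": "play_rows", "kwargs": {"motion": [[0.025, -0.01, 0, 0, 0, 0], [0.03, -0.005, 0, 0, 0, 0], [0.03, 0, 0, 0, 0, 0], [0.03, 0, 0, 0, 0, 0], [0.03, 0, 0, 0, 0, 0], [0.03, 0, 0, 0, 0, 0], [0.02, 0, 0, 0, 0, 0], [0.01, 0, 0, 0, 0, 0]]}}

```text
clock: 41.75
tool_pos: [417.5, 261.3, 270.6]
tool_rot: [-2.207, -2.235, 0.0]
ft_force: [0.5, -0.4, -5.5]
finger_gap: 0.094
gripper_force: 45.0
```

Call:
{"fn": "play_rows", "kwargs": {"motion": [[0, 0, 0, 0, 0, -1], [0, 0, 0, 0, 0, -3], [0, 0, 0, 0, 0, -4], [0, 0, 0, 0, 0, -4], [0, 0, 0, 0, 0, -3.5], [0, 0, 0, 0, 0, -1.7], [0, 0, 0, 0, 0, 0], [0, 0, 0, 0, 0, 0]]}}

```text
clock: 42.75
tool_pos: [418.1, 260.5, 270.7]
tool_rot: [-1.851, -2.538, -0.0]
ft_force: [1.0, -0.5, -6.6]
finger_gap: 0.098
gripper_force: 45.0
```

```bash
cat > seat.py <<'E'
from h import *
s0=st(); a=np.radians(17.8);s=np.array([np.cos(a),np.sin(a)]);t=np.array([-s[1],s[0]])
M=R.from_rotvec(s0['tool_rot']).as_matrix(); d=np.array([559.0,330.2])-np.array(s0['tool_pos'])[:2]
print('to seat: stand s',(d@s).round(1),'t',(d@t).round(1),'tool x,y',(M.T@[d[0],d[1],0]).round(1)[:2],'yaw',np.degrees(np.arctan2(M[1,1],M[0,1])).round(2))
E
python3 seat.py
```

```text
t 42.75 tcp [418.1 260.5 270.7] M [[-0.306, 0.952, 0.0], [0.952, 0.306, 0.0], [0.0, 0.0, -1.0]] F [ 1.  -0.5 -6.6] gap 0.098 gf 45.0 j6 0.11
to seat: stand s 155.5 t 23.3 tool x,y [ 23.3 155.5] yaw 17.8
```

Call:
{"fn": "play_rows", "kwargs": {"motion": [[0.008, 0, 0, 0, 0, 0], [0.011, 0, 0, 0, 0, 0], [0.005, 0.005, 0, 0, 0, 0], [0, 0.01, 0, 0, 0, 0], [0, 0.02, 0, 0, 0, 0], [0, 0.025, 0, 0, 0, 0], [0, 0.025, 0, 0, 0, 0], [0, 0.02, 0, 0, 0, 0]]}}

```text
clock: 43.75
tool_pos: [512.3, 316.0, 270.3]
tool_rot: [1.85, 2.539, 0.0]
ft_force: [-0.1, -1.1, -6.3]
finger_gap: 0.091
gripper_force: 45.0
```

Call:
{"fn": "play_rows", "kwargs": {"motion": [[0, 0.02, 0, 0, 0, 0], [0, 0.015, 0, 0, 0, 0], [0, 0.01, 0, 0, 0, 0], [0, 0.005, 0, 0, 0, 0], [0, 0, 0, 0, 0, 0], [0, 0, 0, 0, 0, 0], [0, 0, 0, 0, 0, 0]]}}

```text
clock: 44.62
tool_pos: [558.0, 331.1, 270.8]
tool_rot: [1.85, 2.539, 0.0]
ft_force: [-0.2, -1.1, -5.9]
finger_gap: 0.095
gripper_force: 45.0
```

```bash
python3 - <<'E'
import seat
from h import *
im,c=snap('wrist','w8.png')
im2,_=snap('scene','s3.png')
b=cv2.resize(im2[200:384,210:450],None,fx=1.65,fy=1.65,interpolation=cv2.INTER_CUBIC)
o=np.zeros((384,396+400,3),np.uint8); o[:304,:396]=b[:304,:396]; o[:300,396:]=cv2.resize(im,(400,300)); cv2.imwrite('pics/both.png',o)
E
```

```text
t 44.62 tcp [558.  331.1 270.8] M [[-0.307, 0.952, 0.0], [0.952, 0.307, 0.0], [0.0, 0.0, -1.0]] F [-0.2 -1.1 -5.9] gap 0.095 gf 45.0 j6 0.12
to seat: stand s 0.7 t -1.1 tool x,y [-1.1  0.7] yaw 17.86
```

View pics/both.png

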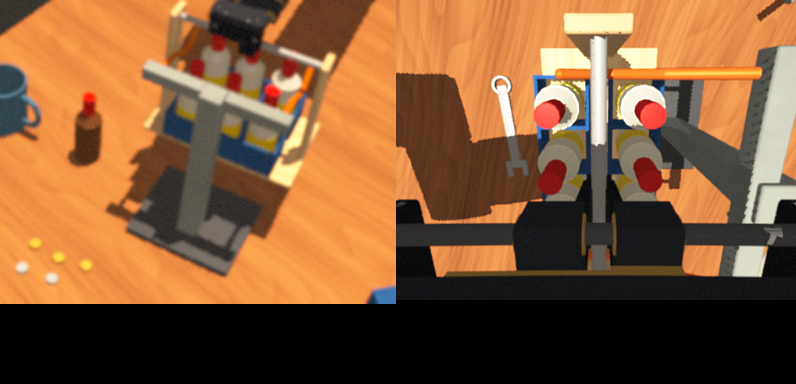

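The bar is above the prongs, with one prong crossing under it at (598,73) just inside the carrier's post. I'll lower it gently.

Call:
{"fn": "play_rows", "kwargs": {"motion": [[0, 0.0005, 0.006, 0, 0, 0], [0, 0, 0.01, 0, 0, 0], [0, 0, 0.01, 0, 0, 0], [0, 0, 0.007, 0, 0, 0], [0, 0, 0.004, 0, 0, 0], [0, 0, 0.002, 0, 0, 0], [0, 0, 0, 0, 0, 0], [0, 0, 0, 0, 0, 0]]}}

```text
clock: 45.72
tool_pos: [558.8, 331.3, 231.9]
tool_rot: [1.85, 2.539, 0.001]
ft_force: [-0.1, 0.7, -6.1]
finger_gap: 0.091
gripper_force: 45.0
```

Call:
{"fn": "play_rows", "kwargs": {"motion": [[0, 0, 0.001, 0, 0, 0], [0, 0, 0.001, 0, 0, 0], [0, 0, 0, 0, 0, 0], [0, 0, 0, 0, 0, 0]]}}

```text
clock: 46.22
tool_pos: [558.7, 331.3, 229.7]
tool_rot: [1.85, 2.539, 0.0]
ft_force: [0.0, -0.4, -6.8]
finger_gap: 0.095
gripper_force: 45.0
```

Call:
{"fn": "play_rows", "kwargs": {"motion": [[0, 0, 0.001, 0, 0, 0], [0, 0, 0, 0, 0, 0], [0, 0, 0, 0, 0, 0]]}}

```text
clock: 46.6
tool_pos: [558.7, 331.3, 228.7]
tool_rot: [-1.85, -2.539, -0.0]
ft_force: [0.4, 0.6, -6.5]
finger_gap: 0.096
gripper_force: 45.0
```

Call:
{"fn": "play_rows", "kwargs": {"motion": [[0, 0, 0.001, 0, 0, 0], [0, 0, 0, 0, 0, 0], [0, 0, 0, 0, 0, 0]]}}

```text
clock: 46.98
tool_pos: [558.8, 331.3, 228.2]
tool_rot: [1.85, 2.539, 0.001]
ft_force: [-0.5, -1.5, 2.0]
finger_gap: 0.09
gripper_force: 45.0
```

The prongs now carry the load. I'll release and rise.

Call:
{"fn": "play_rows", "kwargs": {"motion": [[0, 0, 0, 0, 0, 0], [0, 0, 0, 0, 0, 0], [0, 0, 0, 0, 0, 0], [0, 0, 0, 0, 0, 0]], "grip": 0.6, "squeeze": 10}}

```text
clock: 47.48
tool_pos: [558.7, 331.3, 227.6]
tool_rot: [-1.85, -2.539, -0.0]
ft_force: [-0.7, 0.0, 0.1]
finger_gap: 0.393
gripper_force: 0.0
```

Call:
{"fn": "play_rows", "kwargs": {"motion": [[0, 0, -0.01, 0, 0, 0], [0, 0, -0.02, 0, 0, 0], [0, 0, -0.03, 0, 0, 0], [0, 0, -0.04, 0, 0, 0], [0, 0, -0.04, 0, 0, 0], [-0.03, 0, -0.02, 0, 0, 0], [-0.04, -0.01, 0, 0, 0, 0], [-0.04, -0.01, 0, 0, 0, 0]]}}

```text
clock: 48.48
tool_pos: [573.3, 219.4, 388.6]
tool_rot: [1.849, 2.539, 0.001]
ft_force: [1.2, -1.0, 1.0]
finger_gap: 0.404
gripper_force: 0.0
```

Call:
{"fn": "play_rows", "kwargs": {"motion": [[-0.04, -0.01, 0, 0, 0, 0], [-0.04, -0.01, 0, 0, 0, 0], [0, 0, 0, 0, 0, 0], [0, 0, 0, 0, 0, 0], [0, 0, 0, 0, 0, 0], [0, 0, 0, 0, 0, 0], [0, 0, 0, 0, 0, 0], [0, 0, 0, 0, 0, 0]]}}

```text
clock: 49.48
tool_pos: [578.8, 138.4, 387.6]
tool_rot: [-1.849, -2.54, 0.0]
ft_force: [0.1, 0.3, 0.5]
finger_gap: 0.402
gripper_force: 0.0
```

```bash
python3 - <<'E'
from h import *
st(); im,c=snap('wrist'); im2,_=snap('scene')
for k in range(3): 
    t,_=snap('top')
b=cv2.resize(im2[170:350,220:440],(396,324),interpolation=cv2.INTER_CUBIC)
o=np.zeros((600,796,3),np.uint8); o[:324,:396]=b; o[:300,396:]=cv2.resize(im,(400,300)); o[324:600,:396]=cv2.resize(t[90:290,10:297],(396,276),interpolation=cv2.INTER_CUBIC); cv2.imwrite('pics/fin.png',o)
for q in caps(t,cams.get_calibration('top'),'top',122,15): print(q[1:])
E
```

```text
t 49.48 tcp [578.8 138.4 387.6] M [[-0.307, 0.952, -0.0], [0.952, 0.307, 0.0], [0.0, -0.0, -1.0]] F [0.1 0.3 0.5] gap 0.402 gf 0.0 j6 -0.19
([181.0, 157.0], [685.3, 159.8, 122.0])
([374.9, 199.3], [565.6, -354.3, 122.0])
([298.4, 278.9], [362.0, -147.6, 122.0])
([435.0, 342.9], [205.4, -479.8, 122.0])
```

View pics/fin.png

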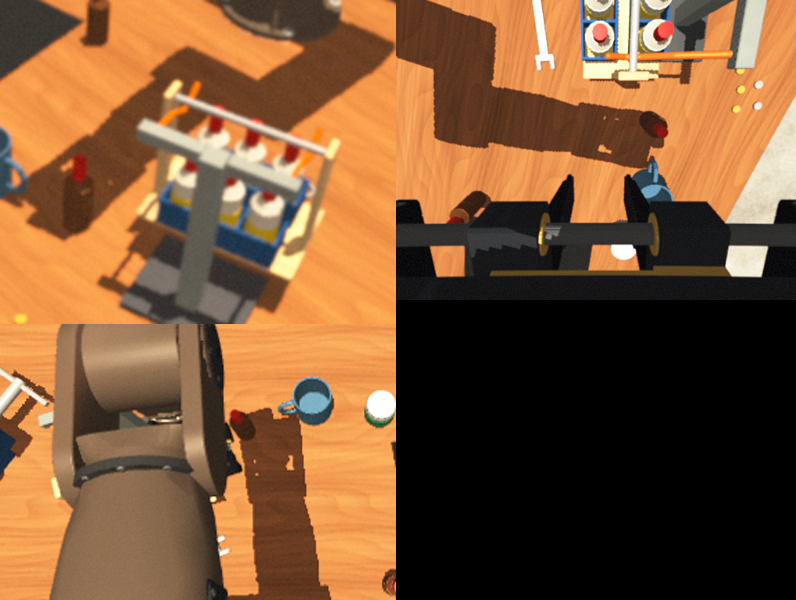

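The carrier hangs on both prongs, upright, with six bottles; the mug, tin, spanner and look-alikes are untouched. I'll check that it's still, then hand in.

```bash
python3 - <<'E'
from h import *
f=[]
for k in range(12):
    f.append(cv2.GaussianBlur(snap('scene')[0][170:330,290:440],(5,5),0).astype(float))
print([abs(f[i]-f[0]).max().round(1) for i in range(12)],[abs(f[i]-f[0]).mean().round(2) for i in range(12)])
if max(abs(x-f[0]).mean() for x in f)<2: print(r.close_job())
E
```

```text
[np.float64(0.0), np.float64(6.0), np.float64(5.0), np.float64(5.0), np.float64(5.0), np.float64(6.0), np.float64(5.0), np.float64(6.0), np.float64(5.0), np.float64(5.0), np.float64(4.0), np.float64(5.0)] [np.float64(0.0), np.float64(0.53), np.float64(0.53), np.float64(0.52), np.float64(0.53), np.float64(0.54), np.float64(0.53), np.float64(0.53), np.float64(0.53), np.float64(0.53), np.float64(0.52), np.float64(0.53)]
the job is handed in; nothing more can be done
None
```

The job is handed in: I filled the four empty cells, and the carrier hangs upright and still on both prongs with six bottles, the fifth spare left on the mat; no verdict came back.

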